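Load a laboratory mill, push and twist its lid home, and hold it there

TASK

Set the steel grinding cup upright into the mill's well and let go of it. Then put the lid over it with its two lugs in the two gaps of the collar, push it down against the spring, twist it about a quarter turn clockwise (seen from above) until it stops, and finish while still holding the lid pressed down and against the stop, because the mill only runs while it is held there. Keep the cup upright and leave the glassware and bottles round it alone.

Things in the scene. Friction and masses are not known exactly. Their poses are not given: they have to be found in the camera images.
- mill: Bench mill, fixed: white housing 50 mm high, x -92 to 68 mm, y -62 to 62 mm in its frame, dark panel and dial on its front (-x); on it a round tower, radius 50 mm, with a grey collar on top, 101 mm above the worktop. Origin on the tower's axis at worktop height, z up. Thin white marks on the collar, on the mill's x axis, show where the lugs stand at the stop.
- mill_mouth (a point): Centre of the collar's top, 101 mm above the worktop, on the axis; axes as the mill. The collar is 5 mm thick, bore radius 38 mm, with two opposite gaps in it (see mill_window). Below it, 96 mm above the worktop, lies a sprung steel ring, radius 32 to 43 mm, on which the lid's rim lands.
- mill_window (a point): Middle of one of the two opposite windows for the lid's lugs, at the collar's top, 38 mm from the axis, in the direction +1.442 rad from the mill's x axis (counter-clockwise from above). Each window is the free 19 mm of a 26 mm gap; a steel dog 6 mm wide, flush with the collar, fills the gap's clockwise end. A broad white mark on the collar shows the window's middle.
- mill_well (a point): Centre of the floor of the round steel well in the tower, 51 mm above the worktop, where the cup's foot comes to rest; axes as the mill. Inner radius 27 mm at the floor, widening to 29.5 mm at the well's rim, 84 mm above the worktop.
- cup: Loose open steel cup with a small blade in its floor, standing on the worktop: 88 mm high, outside diameter 51 mm at the foot, 54 mm at the rim (bead 55.5 mm), wall 2 mm, about 0.15 kg. Origin: centre of its underside, z up. Seated in the well, its upper 38 mm stand out above the collar, so it can be gripped there across its outside while being set in.
- lid: Loose lid, about 0.13 kg: an upside-down cup of clear plastic standing on its open rim, with a grey closed top, 63 mm high, and a grip bar on it. Skirt outside diameter 70 mm, inside 64 mm, 56 mm deep. Two lugs at the rim stick out along the lid's +x and -x: to 42.5 mm from the axis, 12 mm wide, 5 mm high, chamfered below. Origin: centre of the rim's underside, z up. Fits either way round.
- lid_grip (a point): Point in the lid's grip bar, on the lid's axis, 83.5 mm above its rim, 8 mm below the bar's top; axes as the lid. The bar stands on the lid's top along its x axis, in line with the lugs: 54 mm long (x), 15 mm thick (y), from 63 to 91.5 mm above the rim.
- mill_press (a joint): How far the sprung ring under the collar is pushed down, m: 0 at rest (lid's rim 5 mm below the collar's top), 0.008 fully down, a hard stop. The spring takes 4 N at first, 7 N when down. The lugs pass under the collar from 0.005 on. Home means above 0.0062; the lid must be kept pressed, else it rises to 0.005.
- mill_twist (a joint): How far the lugs have turned the dogs clockwise from above, rad: 0 at rest, 1.35 at the stop (home: above 1.27). The return spring takes 0.08 N m at first, 0.23 N m at the stop, and turns the lid back if let go. From the windows' middle the lid turns 0.09 rad before the lugs meet the dogs. At the stop the bar lies along the mill's x axis.
- beaker: Glass beaker, 76 x 84 x 96 mm, a bystander to be left alone. Origin: centre of its underside.
- dropper_bottle: Amber dropper bottle, 34 mm across, 107 mm high, a bystander. Origin: centre of its underside.
- vial: Small capped vial, 21 mm across, 52 mm high, a bystander. Origin: centre of its underside.

How it is judged:
By the outcome, as a careful person would: the job done as asked, in the order asked, and still so for the second after the job is handed in, while the arm keeps its last pose, push and grip.
It also fails if it takes over 62 s, if anything falls off the work surface, if the arm or the gripper's body presses on something with over 40 N, if the wrist force passes 120 N, or if a joint passes its speed limit or range.

ROBOT

A 7-joint arm with a two-finger parallel gripper is mounted at the origin on a cart in front of the work surface, level with it; the furniture and walls round the work are solid. World frame = base frame: x ahead of the robot, y to its left, z up, the work surface at z = 0. Lengths are in m, angles in rad, forces in N, time in s.
With the tool pointing down it reaches from about 0.425 to 0.925 m from the base axis. Payload 6.8 kg.
Tool frame: the origin (TCP) lies between the finger pads; the fingertips stand r.tip_extent ahead of it and the grasp point (between the pads) lies 5 mm behind it (r.tip_extent is the distance from the TCP to the fingertips, in m); y points along the fingers, x is the direction in which the jaws open and shut, and the axes are right-handed (so a half turn about y gives the same grasp; the last joint's range is limited). The gripper opens to 85 mm and grips with 20 to 120 N. Pads are 22 mm wide; open, the fingers measure 114 mm over their backs; the gripper's body (76 mm by 85 mm) begins 54 mm behind the grasp point. The pads swing forward as they close: fully open they stand 13 mm farther back than shut.
Start: joints at [1.084, 0.477, 0.022, 1.555, -0.011, 1.109, -0.083], TCP at [0.25, -0.627, 0.245] pointing down, gripper open.
Joint ranges: [-2.96, 2.96], [-0.34, 2.1], [-1.41, 1.46], [0.24, 2.44], [-1.37, 4.51], [0.17, 1.92], [-2.96, 2.96]. Speed limits (rad/s): [2.39, 2.39, 3.14, 3.14, 3.14, 3.14, 3.14].

INTERFACE

Orientations are given as a rotation vector (axis times angle).
In Python, from bench import r gives the robot as it stands.
- The arm moves only by the tool send_rows, never from a script. Its argument "plan" is a list of rows, each a list of 5 numbers: the shift along the tool's x, y, z in cm, then the turn about the tool's y in degrees, then the opening, from 0 (shut) to 1 (fully open). In form: [[dx, dy, dz, spin, grip], ...]. A call has 1 to 12 rows; each row shifts and turns the commanded pose from where the row before left it, along the tool's axes as they then stand; what a row does not reach is not made up. A row lasts 1/8 s, in which the tool goes at most 62.5 mm and 10.7 degrees, less where a joint would pass 70% of its speed; a pose out of reach is approached as far as the arm can. A call is refused whole if a number of a shift passes 6.25 or a number of a turn 10.7, either way. A call with a gripper value outside its range is refused whole. The fingers move at their own pace and stop on an object; "force" is the grip in N (left out, the last holds). Time passes only in rows, so rows that do not move let the fingers close. It gives the time, the measured TCP pose, the force and the opening at its end, in the units of the state.
- r.get_obs(): the state, without advancing time (a new reading comes with each control period).
- r.grab_frame(name): name is "scene" or "top" or "wrist"; returns a dict with "image" (420x560x3 uint8, red, green, blue), "camera_matrix" (3x3 intrinsics, pixels), "D" ([k1, k2, p1, p2, k3] as OpenCV has them; the pictures are not rectified), "cam_to_world" (4x4, takes a point from camera to world coordinates). Camera axes: x right, y down, z forward; pixel columns grow to the right and rows downward; lengths in m; the calibration is good to about 2 mm. A picture is of the moment at which its call begins. There is no depth.
- r.hand_in(): hands the job in, once; it reports no verdict.
Trained networks look in the newest picture that a camera, given by its name, has taken for a name from the list of things; names that differ only in an ending like _2 or _b are one class to them, and where a whole thing is asked for, a point or a joint stands for the part that bears it (a point fixed in the world has none). Each returns a list of dicts, best first, with "p" (0 to 1); they miss things now and then, are a little off and sometimes report something else, mostly with a low value. They report only what shows in the picture. A call takes as long as a camera call.
- r.recognise(camera, target): "rect" ([left, top, right, bottom] in pixels, round what is visible of it).
The state is a dict: "clock": time; "joints": joint angles; "qvel": joint speeds; "tau": joint torques, N m; "tcp_pos": TCP position; "orientation": TCP orientation; "contact_force": force on the tool from outside, world axes, zero at the start; "moment": the same for the moment, N m; "grip_width": finger opening in m.
Only numpy, scipy, OpenCV 4.12 (cv2) and the standard library are available. Lean on these libraries where they do the work, as an engineer would, in place of code of your own. Each camera call takes 0.05 s, during which the arm holds its last target.

## Working session

There is one attempt and no reset: what is moved stays moved. The work goes in short steps, Python scripts to look and compute and a tool call to move; the robot and the scene stay as the last step left them, time stands still between calls to the robot, and variables do not carry over. Pictures are saved under pics/ and viewed, and the job is handed in when it is done.

Besides the shell and the picture viewer there is one more tool, called after "Request:" by a JSON object that holds its "api" and its "payload", one argument or row to a line. send_rows: Moves the arm, as the interface text tells. Its arguments: {"type":"object","properties":{"plan":{"type":"array","items":{"type":"array","items":{"type":"number"}}},"force":{"type":"number"}},"required":["plan"]}

```bash
ls; mkdir -p pics
python3 - <<'E'
from bench import r
import cv2,json
print(r.get_obs(), r.tip_extent)
for c in ["scene","top","wrist"]:
    f=r.grab_frame(c)
    cv2.imwrite(f"pics/{c}0.png",f["image"][:,:,::-1])
    print(c,f["camera_matrix"],f["D"],f["cam_to_world"])
    for t in ["mill","cup","lid","beaker","dropper_bottle","vial","mill_mouth","mill_window","lid_grip","mill_well"]:
        try: print(t,[(d["rect"],round(d["p"],2)) for d in r.recognise(c,t)][:3])
        except Exception as e: print(t,e)
print(r.get_obs()["clock"])
E
```

```text
pics
{'clock': 0.0, 'joints': array([ 1.0839024 ,  0.47777538,  0.02231863,  1.55646617, -0.01151963,
        1.10928593, -0.08307412]), 'qvel': array([ 1.24541890e-04, -3.29635607e-05,  4.91788667e-04, -3.98457848e-04,
        1.67662336e-03, -1.38692178e-03, -1.59104096e-03]), 'tau': array([-7.90274044e-04, -5.96464348e+01,  1.60737164e+00, -2.81205654e+01,
        1.23586552e-02,  9.30147566e-03, -6.49811852e-06]), 'tcp_pos': array([ 0.24940881, -0.62661801,  0.24433564]), 'orientation': array([-1.36399523,  0.92691435, -0.92435347]), 'contact_force': array([0.17982433, 0.32165935, 0.54405774]), 'moment': array([-0.02522131,  0.02984165, -0.01557199]), 'grip_width': 0.08552143549932983} 0.014
scene [[482.47296071   0.         275.09805746]
 [  0.         482.47296071 210.36914084]
 [  0.           0.           1.        ]] [-0.01521162  0.          0.          0.          0.        ] [[-0.8305608  -0.29079186  0.474983    0.03227538]
 [-0.5566262   0.46150235 -0.69078424  0.74760219]
 [-0.01833134 -0.83812629 -0.54516813  0.65285065]
 [ 0.          0.          0.          1.      
[... 1431 characters left out ...]
.4, 190.0, 292.9, 258.8], 0.69)]
lid_grip [([379.1, 229.9, 411.9, 266.4], 0.57)]
mill_well [([232.2, 187.1, 293.9, 260.6], 0.82)]
wrist [[325.70855916   0.         280.11736472]
 [  0.         325.70855916 203.80625506]
 [  0.           0.           1.        ]] [0.0254097 0.        0.        0.        0.       ] [[ 3.69835212e-01 -8.91501852e-01 -2.61622559e-01  3.16056223e-01]
 [-9.29097242e-01 -3.55015317e-01 -1.03645738e-01 -6.00080130e-01]
 [-4.79648121e-04  2.81404641e-01 -9.59589078e-01  3.74228350e-01]
 [ 0.00000000e+00  0.00000000e+00  0.00000000e+00  1.00000000e+00]]
mill []
cup []
lid []
beaker []
dropper_bottle []
vial []
mill_mouth []
mill_window []
lid_grip []
mill_well []
1.65
```

View pics/scene0.png

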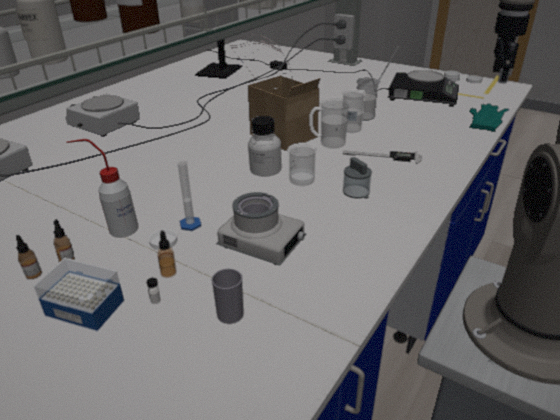

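View pics/top0.png

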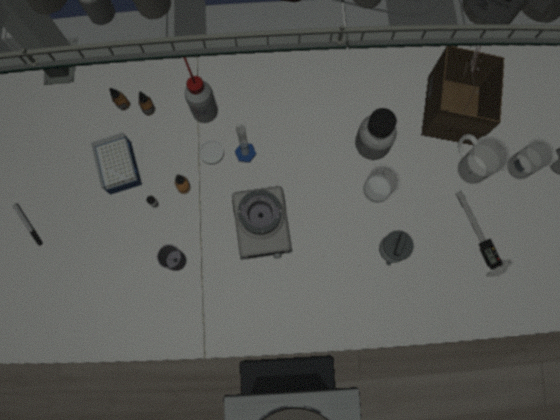

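Run:
```python
import cv2
im=cv2.imread("pics/top0.png")
cv2.imwrite("pics/top0_mill.png",cv2.resize(im[170:280,210:320],None,fx=5,fy=5,interpolation=cv2.INTER_CUBIC))
cv2.imwrite("pics/top0_lid.png",cv2.resize(im[200:280,360:440],None,fx=7,fy=7,interpolation=cv2.INTER_CUBIC))
```

```text
(no output)
```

The scene shows the mill at about (262,225), the cup (228,296) and the lid (357,178). In the top view they are at mill (262,220), cup (172,257) and lid (397,246).

Run:
```python
import cv2,numpy as np
im=cv2.imread("pics/top0.png")
def enh(c): 
    c=c.astype(float); return np.clip((c/255)**0.7*255*1.3,0,255).astype(np.uint8)
a=cv2.resize(enh(im[180:265,225:300]),(525,595),interpolation=cv2.INTER_CUBIC)
cv2.imwrite("pics/top0_mill2.png",a)
b=cv2.resize(enh(im[220:275,370:425]),(385,385),interpolation=cv2.INTER_CUBIC)
c=cv2.resize(enh(im[230:285,145:200]),(385,385),interpolation=cv2.INTER_CUBIC)
cv2.imwrite("pics/top0_lc.png",np.hstack([b,c]))
```

```text
(no output)
```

View pics/top0_mill2.png

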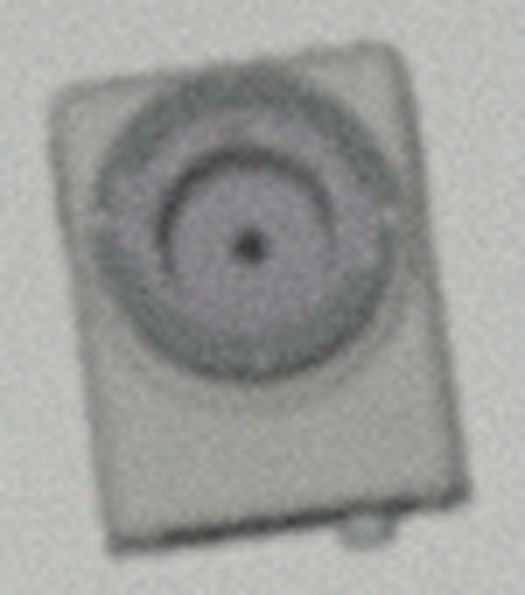

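View pics/top0_lc.png

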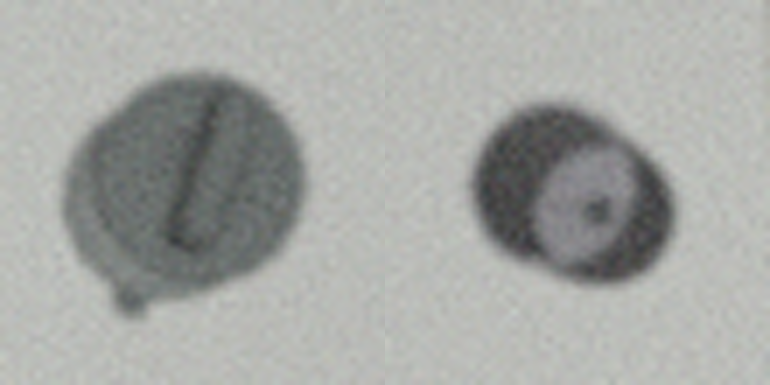

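```bash
cat > h.py <<'E'
import numpy as np,cv2
from scipy.spatial.transform import Rotation as Rn
from bench import r
def ray(f,uv):
    uv=np.asarray(uv,float).reshape(-1,1,2)
    p=cv2.undistortPoints(uv,f["camera_matrix"],np.array(f["D"])).reshape(-1,2)
    T=f["cam_to_world"]; d=np.c_[p,np.ones(len(p))]@T[:3,:3].T
    return T[:3,3],d
def bp(f,uv,z):
    o,d=ray(f,uv); return o+d*((z-o[2])/d[:,2])[:,None]
def proj(f,P):
    T=f["cam_to_world"]; Rw=T[:3,:3].T; t=-Rw@T[:3,3]
    return cv2.projectPoints(np.asarray(P,float).reshape(-1,1,3),cv2.Rodrigues(Rw)[0],t,f["camera_matrix"],np.array(f["D"]))[0].reshape(-1,2)
def tool():
    o=r.get_obs(); R=Rn.from_rotvec(o["orientation"]).as_matrix(); return o,R
def snap(name,out,crop=None,scale=1):
    f=r.grab_frame(name); im=f["image"][:,:,::-1]
    return f,im
def enh(c): return np.clip((c.astype(float)/255)**0.7*255*1.25,0,255).astype(np.uint8)
def report():
    o,R=tool()
    x=R[:,0]
    print("t",round(o["clock"],2),"tcp",o["tcp_pos"].round(4),"yawx deg",np.degrees(np.arctan2(x[1],x[0])).round(2),"tilt",np.degrees(np.arccos(-R[2,1])).round(2),"\nj",o["joints"].round(2),"F",o["contact_force"].round(1),"M",o["moment"].round(2),"w",round(o["grip_width"],4))
E
python3 - <<'E'
from h import *
report(); o,R=tool(); print(R.round(3))
f=r.grab_frame("top")
print("mill corners z50",bp(f,[(232.4,192.9),(282.1,186),(241,258.3),(291.4,250.7)],.05).round(4))
print("collar ctr", bp(f,[(225+246/7,180+225/7)],.101).round(4))
print("cup", bp(f,[(145+165/7.,230+82/7.+0)],.0).round(4), bp(f,[(145+(545-385)/7.,230+(185)/7.)],.088).round(4))
print("lid bar ends top", bp(f,[(370+225/7,220+100/7),(370+183/7,220+240/7)],.0915).round(4))
print("lid disc", bp(f,[(370+203/7,220+175/7)],.063).round(4),"lug",bp(f,[(370+130/7,220+300/7)],.003).round(4))
for n,(u,v),z in [("beaker",(381,184),0.05),("drop",(183,184),.05),("vial",(152,200),.03)]:
    print(n,bp(f,[(u,v)],z).round(3))
T=f["cam_to_world"]
fw=r.grab_frame("wrist"); Tc=fw["cam_to_world"]
print("cam in tool",(R.T@(Tc[:3,3]-o["tcp_pos"])).round(4)); print((R.T@Tc[:3,:3]).round(3))
E
```

```text
t 1.65 tcp [ 0.2497 -0.6272  0.2453] yawx deg -68.3 tilt 0.0 
j [ 1.08  0.48  0.02  1.56 -0.01  1.11 -0.08] F [-0.6 -1.1 -0.2] M [-0.01 -0.02  0.03] w 0.0852
[[ 0.37   0.     0.929]
 [-0.929 -0.     0.37 ]
 [ 0.    -1.     0.   ]]
mill corners z50 [[ 0.6241  0.1118  0.05  ]
 [ 0.6342 -0.0076  0.05  ]
 [ 0.4665  0.0979  0.05  ]
 [ 0.4777 -0.0201  0.05  ]]
collar ctr [[0.5628 0.0467 0.101 ]]
cup [[0.5227 0.2776 0.    ]] [[0.4751 0.2611 0.088 ]]
lid bar ends top [[ 0.4948 -0.2734  0.0915]
 [ 0.45   -0.255   0.0915]]
lid disc [[ 0.4743 -0.2707  0.063 ]] lug [[ 0.4399 -0.2556  0.003 ]]
beaker [[ 0.626 -0.246  0.05 ]]
drop [[0.653 0.23  0.05 ]]
vial [[0.623 0.311 0.03 ]]
cam in tool [-0.0006 -0.1289  0.0717]
[[ 1.     0.    -0.   ]
 [ 0.001 -0.281  0.96 ]
 [ 0.    -0.96  -0.281]]
```

```bash
cat >> h.py <<'E'
def rows(p1,yaw1,n,p0=None,yaw0=None,grip=1.0,nd=2):
    """plan n equal rows from pose0 to pose1 (world, deg), printed rounded"""
    o,R=tool()
    if p0 is None: p0=o["tcp_pos"]
    if yaw0 is None: yaw0=np.degrees(np.arctan2(R[1,0],R[0,0]))
    p=np.array(p0,float); y=yaw0; out=[]
    for i in range(n):
        tgt=np.array(p0)+(np.array(p1)-p0)*(i+1)/n; ty=yaw0+(yaw1-yaw0)*(i+1)/n
        a=np.radians(y); X=np.array([np.cos(a),np.sin(a),0]); Z=np.array([-np.sin(a),np.cos(a),0])
        d=(tgt-p)*100
        row=[round(d@X,nd),round(-d[2],nd),round(d@Z,nd),round(-(ty-y),1),grip]
        p=p+(row[0]*X+row[2]*Z+np.array([0,0,-row[1]]))/100; y-=row[3]
        out.append(row)
    print(str(out).replace(" ","")); print("end",p.round(4),round(y,2))
    return p,y
E
python3 - <<'E'
from h import *
rows([.474,-.267,.26],0,11)
E
```

```text
[[np.float64(-2.29),np.float64(-0.13),np.float64(3.11),np.float64(-6.2),1.0],[np.float64(-1.94),np.float64(-0.14),np.float64(3.33),np.float64(-6.2),1.0],[np.float64(-1.56),np.float64(-0.13),np.float64(3.53),np.float64(-6.2),1.0],[np.float64(-1.18),np.float64(-0.13),np.float64(3.67),np.float64(-6.2),1.0],[np.float64(-0.78),np.float64(-0.14),np.float64(3.78),np.float64(-6.2),1.0],[np.float64(-0.36),np.float64(-0.13),np.float64(3.84),np.float64(-6.3),1.0],[np.float64(0.06),np.float64(-0.13),np.float64(3.86),np.float64(-6.2),1.0],[np.float64(0.48),np.float64(-0.14),np.float64(3.82),np.float64(-6.2),1.0],[np.float64(0.89),np.float64(-0.13),np.float64(3.76),np.float64(-6.2),1.0],[np.float64(1.29),np.float64(-0.14),np.float64(3.63),np.float64(-6.2),1.0],[np.float64(1.68),np.float64(-0.13),np.float64(3.48),np.float64(-6.2),1.0]]
end [ 0.474 -0.267  0.26 ] 0.0
```

Request:
{"api": "send_rows", "payload": {
  "plan": [
    [-2.3,-0.1,3.1,-6.2,1],
    [-1.9,-0.1,3.3,-6.2,1],
    [-1.6,-0.1,3.5,-6.2,1],
    [-1.2,-0.1,3.7,-6.2,1],
    [-0.8,-0.1,3.8,-6.2,1],
    [-0.4,-0.1,3.8,-6.2,1],
    [0.1,-0.1,3.9,-6.2,1],
    [0.5,-0.1,3.8,-6.2,1],
    [0.9,-0.1,3.8,-6.2,1],
    [1.3,-0.2,3.6,-6.2,1],
    [1.7,-0.3,3.5,-6.3,1],
    [0,0,0,0,1]
  ]
}}

```text
clock: 3.25
tcp_pos: [0.4767, -0.2625, 0.2598]
orientation: [-1.57, -0.009, 0.006]
contact_force: [0.4, -0.7, 0.5]
grip_width: 0.0847
```

```bash
sed -i 's/round(d@X,nd)/float(round(d@X,nd))/;s/round(-d\[2\],nd)/float(round(-d[2],nd))/;s/round(d@Z,nd)/float(round(d@Z,nd))/;s/round(-(ty-y),1)/float(round(-(ty-y),1))/' h.py
python3 - <<'E'
from h import *
report()
f=r.grab_frame("wrist")
cv2.imwrite("pics/w1.png",enh(f["image"][:,:,::-1]))
np.save("w1.npy",f,allow_pickle=True)
print(r.recognise("wrist","lid")[:2])
E
```

```text
t 3.25 tcp [ 0.4767 -0.2625  0.2598] yawx deg 0.53 tilt 0.11 
j [ 0.71  0.27 -0.38  1.83  0.11  1.05  0.29] F [ 0.4 -0.7  0.5] M [-0.01  0.06 -0.01] w 0.0847
[{'rect': [242.2, 146.2, 314.0, 220.3], 'p': 0.92}]
```

View pics/w1.png

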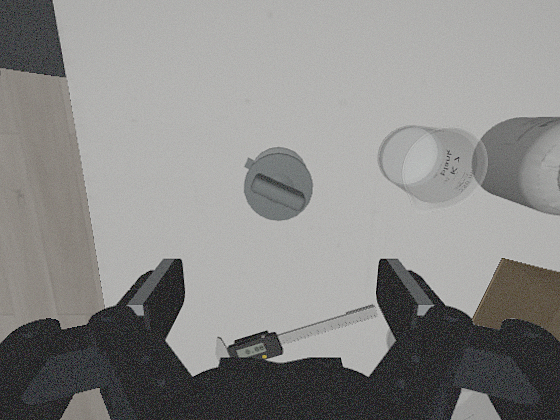

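Wrist view: lid at (278,185), its bar running from about (255,180) to (303,205), lug at (248,163), and the beaker well to the right.

Run:
```python
from h import *
f=np.load("w1.npy",allow_pickle=True).item()
im=enh(f["image"][:,:,::-1])[140:230,235:325]
cv2.imwrite("pics/w1lid.png",cv2.resize(im,(590,590),interpolation=cv2.INTER_CUBIC))
```

```text
(no output)
```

View pics/w1lid.png

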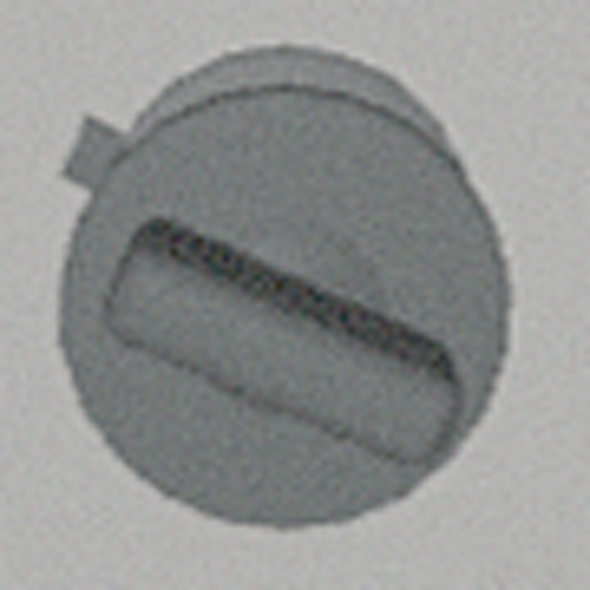

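Run:
```python
from h import *
f=np.load("w1.npy",allow_pickle=True).item()
c=lambda u,v:(235+u/6.556-.5,140+v/6.556-.5)
q=bp(f,[c(140,245),c(455,378),c(107,325),c(425,465)],.0915); print(q.round(4), q.mean(0).round(4))
print([np.degrees(np.arctan2(*(b-a)[[1,0]])).round(1) for a,b in [(q[0],q[1]),(q[2],q[3])]], np.linalg.norm(q[1]-q[0]),np.linalg.norm(q[2]-q[0]))
d=bp(f,[c(60,306),c(510,306),c(285,85),c(285,527)],.063);print(d.round(4),d.mean(0))
l=bp(f,[c(62,175),c(88,118)],.005);print(l.round(4),l.mean(0))
m=l.mean(0)-q.mean(0);print(np.degrees(np.arctan2(m[1],m[0])),np.linalg.norm(m[:2]))
m=l.mean(0)-d.mean(0);print(np.degrees(np.arctan2(m[1],m[0])),np.linalg.norm(m[:2]))
rows([.56,.04,.33],5,9)
```

```text
[[ 0.4543 -0.2514  0.0915]
 [ 0.4995 -0.2705  0.0915]
 [ 0.4494 -0.2631  0.0915]
 [ 0.4955 -0.2837  0.0915]] [ 0.4747 -0.2671  0.0915]
[np.float64(-22.9), np.float64(-24.1)] 0.04905406209604582 0.012656155111629406
[[ 0.4396 -0.267   0.063 ]
 [ 0.51   -0.2664  0.063 ]
 [ 0.4746 -0.2323  0.063 ]
 [ 0.4751 -0.3033  0.063 ]] [ 0.47482858 -0.26726567  0.063     ]
[[ 0.4341 -0.2564  0.005 ]
 [ 0.439  -0.246   0.005 ]] [ 0.43658017 -0.25119398  0.005     ]
157.27908464210884 0.041307552518993956
157.2082268414807 0.041487829091666574
[[0.96,-0.79,3.4,-0.5,1.0],[0.98,-0.78,3.4,-0.6,1.0],[1.02,-0.79,3.38,-0.5,1.0],[1.06,-0.78,3.37,-0.6,1.0],[1.08,-0.79,3.37,-0.5,1.0],[1.12,-0.78,3.35,-0.6,1.0],[1.15,-0.79,3.34,-0.5,1.0],[1.18,-0.78,3.33,-0.6,1.0],[1.21,-0.79,3.32,-0.5,1.0]]
end [0.56 0.04 0.33] 4.99
```

Request:
{"api": "send_rows", "payload": {
  "plan": [
    [1.0,-0.8,3.4,-0.5,1],
    [1.0,-0.8,3.4,-0.5,1],
    [1.0,-0.8,3.4,-0.6,1],
    [1.1,-0.8,3.4,-0.6,1],
    [1.1,-0.8,3.4,-0.5,1],
    [1.1,-0.8,3.4,-0.6,1],
    [1.1,-0.8,3.3,-0.5,1],
    [1.1,-0.8,3.3,-0.6,1],
    [1.1,-0.7,2.7,-0.6,1],
    [0,0,0,0,1]
  ]
}}

```text
clock: 4.6
tcp_pos: [0.5597, 0.0351, 0.3307]
orientation: [-1.569, -0.071, 0.07]
contact_force: [0.1, -0.3, -0.0]
grip_width: 0.0853
```

Run:
```python
from h import *
report()
f=r.grab_frame("wrist")
cv2.imwrite("pics/w2.png",enh(f["image"][:,:,::-1]))
np.save("w2.npy",f,allow_pickle=True)
print(proj(f,[(.5626,.0465,.101)]))
```

```text
t 4.6 tcp [0.5597 0.0351 0.3307] yawx deg 5.13 tilt 0.07 
j [ 0.29  0.27 -0.56  1.7   0.15  1.22 -0.22] F [ 0.1 -0.3 -0. ] M [-0.01 -0.    0.02] w 0.0853
[[283.39139135 165.89758215]]
```

View pics/w2.png

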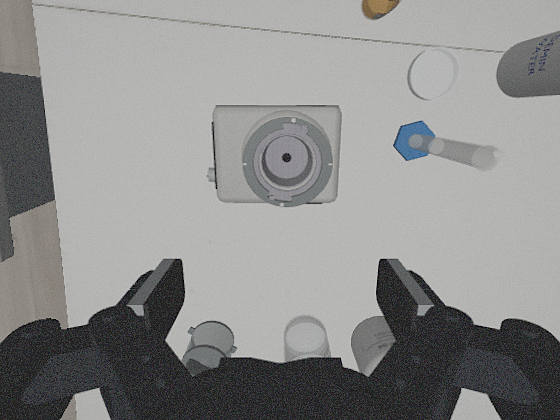

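Run:
```python
from h import *
f=np.load("w2.npy",allow_pickle=True).item()
im=enh(f["image"][:,:,::-1])[100:215,235:350]
cv2.imwrite("pics/w2m.png",cv2.resize(im,(598,598),interpolation=cv2.INTER_CUBIC))
```

```text
(no output)
```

View pics/w2m.png

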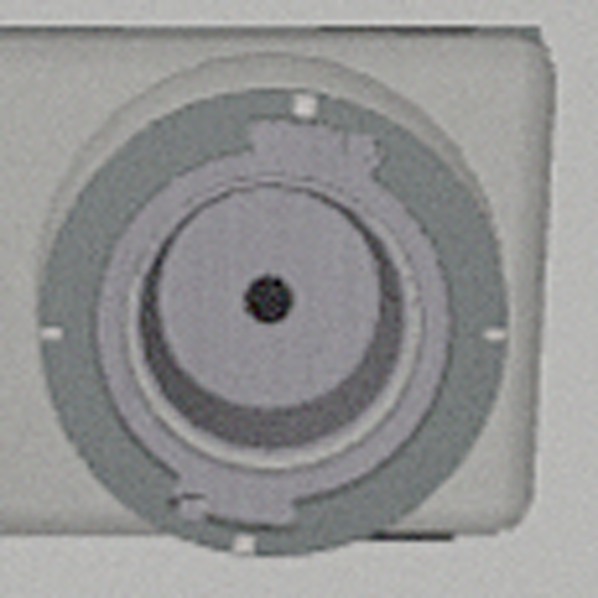

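Run:
```python
from h import *
f=np.load("w2.npy",allow_pickle=True).item()
c=lambda u,v:(235+u/5.2-.5,100+v/5.2-.5)
q=bp(f,[c(52,332),c(495,334),c(304,105),c(244,545)],.101);print(q.round(4))
print((q[0]+q[1])/2,(q[2]+q[3])/2)
for a,b in((0,1),(3,2)):
    d=q[b]-q[a];print(np.degrees(np.arctan2(d[1],d[0])),np.linalg.norm(d))
e=bp(f,[c(38,322),c(508,322),c(273,87),c(273,557)],.101);print(e.round(4),e.mean(0),((e[0]+e[1])/2),(e[2]+e[3])/2)
w=bp(f,[c(268,298)],.051);print(w)
# circle by gradient fit: overlay
im=enh(f["image"][:,:,::-1]).copy()
a=np.linspace(0,2*np.pi,200)
for C in [(.5628,.0467)]:
  big=cv2.resize(im[100:215,235:350],(598,598),interpolation=cv2.INTER_CUBIC)
  for R,z in((.05,.101),(.038,.101),(.0295,.084),(.027,.051)):
    p=proj(f,np.c_[C[0]+R*np.cos(a),C[1]+R*np.sin(a),a*0+z])
    p=((p-[235,100]+.5)*5.2).round().astype(int)
    cv2.polylines(big,[p],True,(0,0,255),1)
cv2.imwrite("pics/w2ov.png",big)
```

```text
[[0.5195 0.0455 0.101 ]
 [0.6134 0.0535 0.101 ]
 [0.5682 0.0967 0.101 ]
 [0.5645 0.0021 0.101 ]]
[0.5664498  0.04946494 0.101     ] [0.56631286 0.0494041  0.101     ]
4.855240415463989 0.09426168156083081
87.74658327775995 0.09472181441796178
[[ 5.164e-01  4.730e-02  1.010e-01]
 [ 6.158e-01  5.620e-02  1.010e-01]
 [ 5.615e-01  9.970e-02  1.010e-01]
 [ 5.711e-01 -1.000e-04  1.010e-01]] [0.56620632 0.05079228 0.101     ] [0.56611173 0.05178877 0.101     ] [0.5663009  0.04979579 0.101     ]
[[0.56617831 0.04979021 0.051     ]]
```

View pics/w2ov.png

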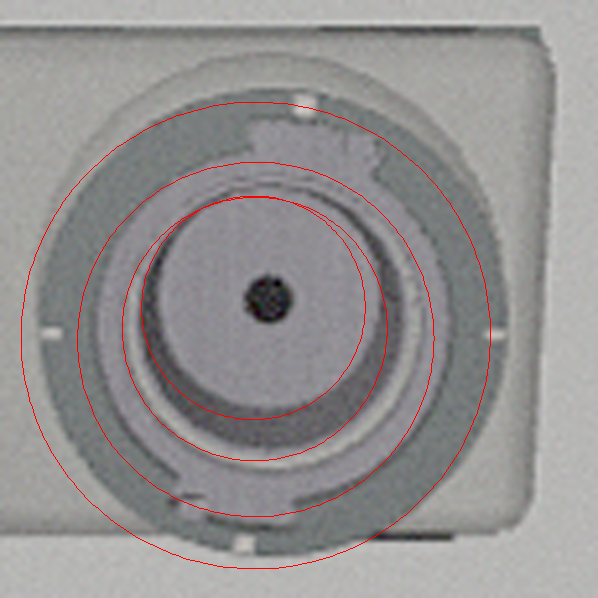

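Run:
```python
from h import *
from bench import r
a=np.linspace(0,2*np.pi,200)
outs=[]
for n,(x0,y0,w) in(("top",(225,175,85)),("scene",(210,180,100))):
  f=r.grab_frame(n); np.save(n+"1.npy",f,allow_pickle=True)
  im=enh(f["image"][:,:,::-1])
  s=400/w
  for C in [(.5627,.0466),(.5663,.0495)]:
    big=cv2.resize(im[y0:y0+w,x0:x0+w],(400,400),interpolation=cv2.INTER_CUBIC)
    for R,z in((.05,.101),(.038,.101)):
      p=proj(f,np.c_[C[0]+R*np.cos(a),C[1]+R*np.sin(a),a*0+z])
      p=((p-[x0,y0]+.5)*s).round().astype(int)
      cv2.polylines(big,[p],True,(0,0,255),1)
    b=np.array([(-.092,-.062),(.068,-.062),(.068,.062),(-.092,.062)]);t=np.radians(4.9)
    b=b@np.array([[np.cos(t),np.sin(t)],[-np.sin(t),np.cos(t)]])+C
    p=proj(f,np.c_[b,np.full(4,.05)]);p=((p-[x0,y0]+.5)*s).round().astype(int)
    cv2.polylines(big,[p],True,(255,0,0),1)
    outs.append(big)
cv2.imwrite("pics/cmp.png",np.vstack([np.hstack(outs[:2]),np.hstack(outs[2:])])[:, :])
im=cv2.imread("pics/cmp.png");cv2.imwrite("pics/cmp.png",cv2.resize(im,(600,600)))
```

```text
(no output)
```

View pics/cmp.png

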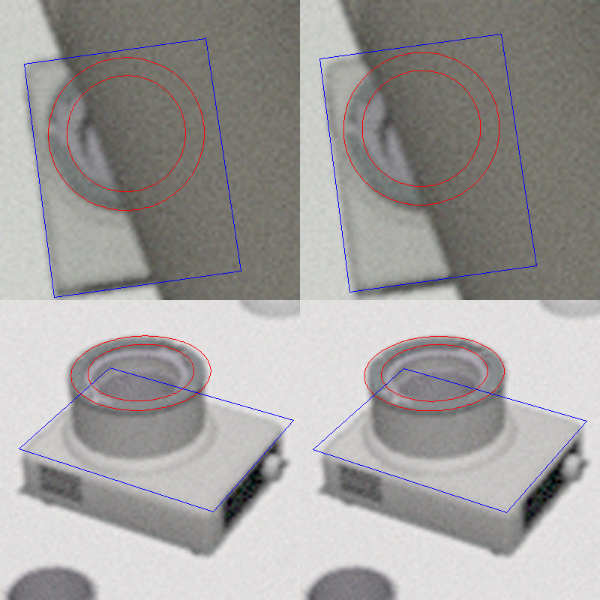

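Run:
```python
from h import *
rows([.475,.255,.27],5,6)
```

```text
[[-1.08,1.0,3.83,-0.0,1.0],[-1.08,0.99,3.83,-0.0,1.0],[-1.08,1.0,3.83,-0.1,1.0],[-1.08,0.99,3.83,0.0,1.0],[-1.07,1.0,3.83,-0.0,1.0],[-1.08,1.0,3.83,-0.0,1.0]]
end [0.475 0.255 0.27 ] 4.95
```

Request:
{"api": "send_rows", "payload": {
  "plan": [
    [-1.1,1,3.8,0,1],
    [-1.1,1,3.8,0,1],
    [-1.1,1,3.8,0,1],
    [-1.1,1,3.8,0,1],
    [-1.1,1,3.8,0,1],
    [-1.1,1,3.8,0,1],
    [0,0,0,0,1]
  ]
}}

```text
clock: 5.62
tcp_pos: [0.472, 0.2563, 0.2695]
orientation: [-1.57, -0.07, 0.073]
contact_force: [-0.0, -1.0, 0.0]
grip_width: 0.0857
```

Run:
```python
from h import *
report()
f=r.grab_frame("wrist")
im=enh(f["image"][:,:,::-1])
np.save("w3.npy",f,allow_pickle=True)
d=r.recognise("wrist","cup"); print(d[:2])
u0,v0,u1,v1=[int(t) for t in d[0]["rect"]]
u0-=12;v0-=12;u1+=12;v1+=12
s=560/max(u1-u0,v1-v0)
print("crop",u0,v0,s)
cv2.imwrite("pics/w3c.png",cv2.resize(im[v0:v1,u0:u1],None,fx=s,fy=s,interpolation=cv2.INTER_CUBIC))
cv2.imwrite("pics/w3.png",im)
```

```text
t 5.62 tcp [0.472  0.2563 0.2695] yawx deg 5.2 tilt 0.1 
j [-0.05  0.3  -0.68  1.82  0.21  1.1  -0.71] F [-0. -1.  0.] M [-0.09 -0.   -0.  ] w 0.0857
[{'rect': [255.3, 143.6, 311.1, 207.6], 'p': 0.87}]
crop 243 131 6.363636363636363
```

View pics/w3.png

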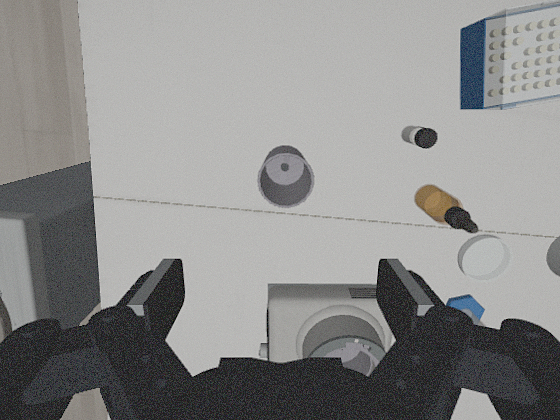

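View pics/w3c.png

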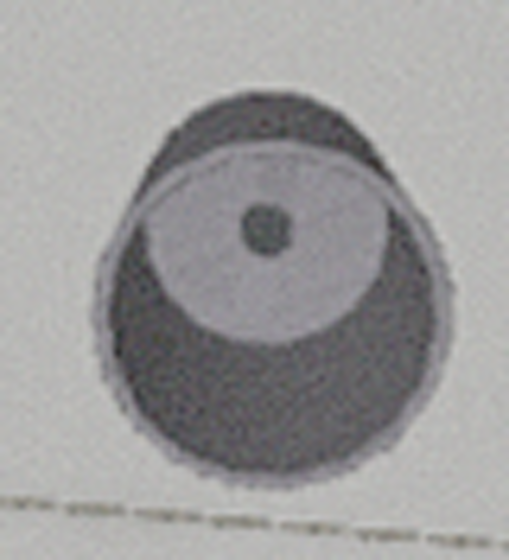

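The cup is at (287,178) with nothing near it. The mill is partly visible at the bottom.

Run:
```python
from h import *
f=np.load("w3.npy",allow_pickle=True).item()
c=lambda u,v:(243+u/6.3636-.5,131+v/6.3636-.5)
e=bp(f,[c(93,314),c(455,314),c(274,140),c(274,488)],.088);print(e.round(4),e.mean(0).round(4),np.linalg.norm(e[1]-e[0]),np.linalg.norm(e[3]-e[2]))
print(bp(f,[c(267,228)],.008),"floor", bp(f,[c(267,(112+344)/2)],.003))
# top cam
t=np.load("top1.npy",allow_pickle=True).item()
a=np.linspace(0,2*np.pi,100)
im=enh(t["image"][:,:,::-1])[235:285,145:195]; big=cv2.resize(im,(500,500),interpolation=cv2.INTER_CUBIC)
C=e.mean(0)
for R,z,col in((.0277,.088,(0,0,255)),(.0255,0,(255,0,0))):
    p=proj(t,np.c_[C[0]+R*np.cos(a),C[1]+R*np.sin(a),a*0+z]); p=((p-[145,235]+.5)*10).round().astype(int)
    cv2.polylines(big,[p],True,col,1)
cv2.imwrite("pics/cupov.png",big)
```

```text
[[0.449  0.2598 0.088 ]
 [0.504  0.2648 0.088 ]
 [0.474  0.2886 0.088 ]
 [0.4791 0.2346 0.088 ]] [0.4765 0.262  0.088 ] 0.05528010322786286 0.054229658168293546
[[0.47638851 0.26174349 0.008     ]] floor [[0.47652647 0.26089128 0.003     ]]
```

View pics/cupov.png

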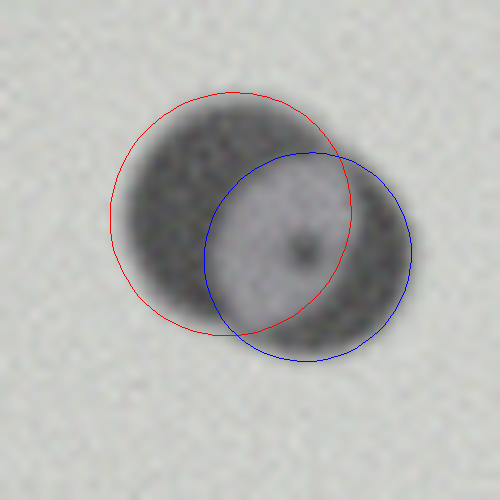

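Run:
```python
from h import *
p,y=rows([.4763,.2617,.23],5,2)
rows([.4763,.2617,.072],5,5,p,y)
```

```text
[[0.14,2.0,0.4,-0.0,1.0],[0.14,2.0,0.41,-0.1,1.0]]
end [0.4763 0.2617 0.23  ] 5.01
[[0.0,3.16,-0.0,0.0,1.0],[0.0,3.16,-0.0,0.0,1.0],[0.0,3.16,-0.0,0.0,1.0],[0.0,3.16,-0.0,0.0,1.0],[0.0,3.16,-0.0,0.0,1.0]]
end [0.4763 0.2617 0.072 ] 5.01
```

Request:
{"api": "send_rows", "payload": {
  "plan": [
    [0.3,2,0.8,0,1],
    [0,2,0,0,1],
    [0,3.5,0,0,1],
    [0,3.5,0,0,1],
    [0,3.5,0,0,1],
    [0,3.2,0,0,1],
    [0,2,0,0,1],
    [0,0,0,0,1],
    [0,0,0,0,1]
  ]
}}

```text
clock: 6.85
tcp_pos: [0.4767, 0.2636, 0.0741]
orientation: [-1.569, -0.069, 0.067]
contact_force: [0.7, 0.9, 1.2]
grip_width: 0.0853
```

Run:
```python
from h import *
report()
f=r.grab_frame("wrist")
cv2.imwrite("pics/w4.png",enh(f["image"][:,:,::-1]))
print(proj(f,[(.4763,.2617,.088)]))
```

```text
t 6.85 tcp [0.4767 0.2636 0.0741] yawx deg 4.98 tilt 0.08 
j [-0.18  0.56 -0.56  1.97  0.44  0.73 -0.92] F [0.7 0.9 1.2] M [0.03 0.   0.01] w 0.0853
[[279.01310225 300.2178481 ]]
```

View pics/w4.png

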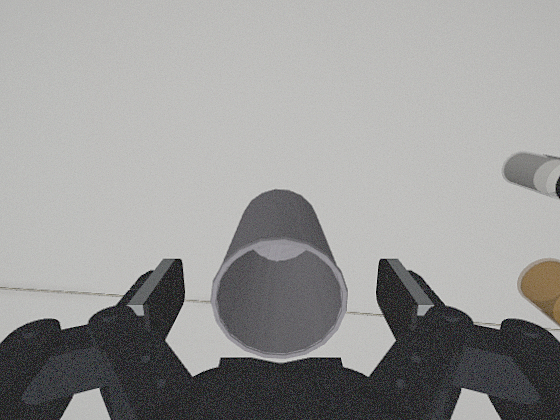

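Request:
{"api": "send_rows", "payload": {
  "plan": [
    [0,0.1,-0.2,0,1],
    [0,0,0,0,0.2],
    [0,0,0,0,0.2],
    [0,0,0,0,0.2],
    [0,0,0,0,0.2],
    [0,0,0,0,0.2]
  ],
  "force": 45
}}

```text
clock: 7.65
tcp_pos: [0.4764, 0.2613, 0.0731]
orientation: [-1.57, -0.069, 0.068]
contact_force: [-0.9, -1.3, 5.9]
grip_width: 0.0517
```

Run:
```python
from h import *
report()
```

```text
t 7.65 tcp [0.4764 0.2613 0.0731] yawx deg 5.01 tilt 0.05 
j [-0.17  0.56 -0.56  1.98  0.44  0.73 -0.92] F [-0.9 -1.3  5.9] M [-0.28  0.27  0.04] w 0.0517
```

Request:
{"api": "send_rows", "payload": {
  "plan": [
    [0,-0.5,0,0,0.2],
    [0,-1.5,0,0,0.2],
    [0,-3,0,0,0.2],
    [0,-3,0,0,0.2],
    [0,-3,0,0,0.2],
    [0,-3,0,0,0.2],
    [0,-1,0,0,0.2],
    [0,0,0,0,0.2]
  ]
}}

```text
clock: 8.65
tcp_pos: [0.4762, 0.2612, 0.2227]
orientation: [-1.57, -0.069, 0.068]
contact_force: [-0.4, -0.2, -1.8]
grip_width: 0.0519
```

Run:
```python
from h import *
report()
f=r.grab_frame("wrist")
np.save("w5.npy",f,allow_pickle=True)
cv2.imwrite("pics/w5.png",enh(f["image"][:,:,::-1]))
o,R=tool()
# expected rim if cup centred at TCP: foot 73 below TCP
for dz in(.010,.015,.02): print(dz,proj(f,[o["tcp_pos"]+[0,0,dz]]))
t=r.grab_frame("scene"); im=enh(t["image"][:,:,::-1]); cv2.imwrite("pics/s5.png",im[100:350,120:420])
```

```text
t 8.65 tcp [0.4762 0.2612 0.2227] yawx deg 4.99 tilt 0.06 
j [-0.07  0.36 -0.67  1.86  0.26  1.01 -0.76] F [-0.4 -0.2 -1.8] M [-0.01  0.    0.01] w 0.0519
0.01 [[279.22050514 290.41460762]]
0.015 [[279.20441334 297.13345468]]
0.02 [[279.18706211 304.37134803]]
```

View pics/w5.png

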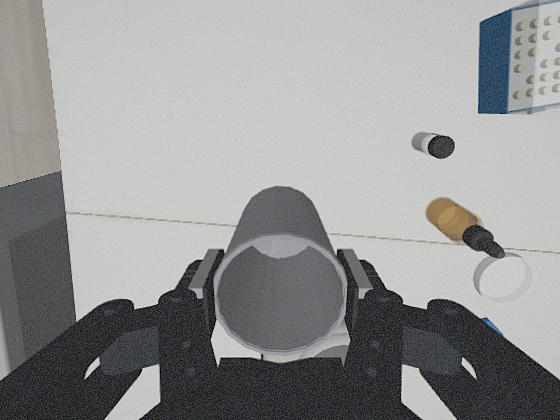

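View pics/s5.png

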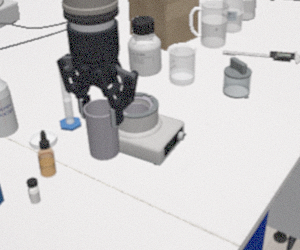

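Run:
```python
from h import *
rows([.565,.048,.2227],5,8,grip=.2)
```

```text
[[0.88,-0.02,-2.75,0.0,0.2],[0.88,-0.02,-2.74,0.0,0.2],[0.88,-0.01,-2.75,0.0,0.2],[0.89,-0.02,-2.74,0.0,0.2],[0.88,-0.02,-2.75,0.0,0.2],[0.88,-0.02,-2.74,0.0,0.2],[0.88,-0.02,-2.75,0.0,0.2],[0.88,-0.02,-2.75,0.0,0.2]]
end [0.565  0.048  0.2227] 5.0
```

Request:
{"api": "send_rows", "payload": {
  "plan": [
    [0.5,0,-1.5,0,0.2],
    [0.9,0,-2.8,0,0.2],
    [0.9,0,-2.8,0,0.2],
    [0.9,0,-2.8,0,0.2],
    [0.9,0,-2.8,0,0.2],
    [0.9,0,-2.8,0,0.2],
    [0.9,0,-2.8,0,0.2],
    [0.8,0,-2.4,0,0.2],
    [0.4,0,-1.3,0,0.2],
    [0,0,0,0,0.2],
    [0,0,0,0,0.2]
  ]
}}

```text
clock: 10.12
tcp_pos: [0.5656, 0.0494, 0.2222]
orientation: [-1.569, -0.069, 0.07]
contact_force: [0.7, -0.7, -1.1]
grip_width: 0.0522
```

Run:
```python
from h import *
report()
f=r.grab_frame("wrist")
np.save("w6.npy",f,allow_pickle=True)
im=enh(f["image"][:,:,::-1])
cv2.imwrite("pics/w6.png",im)
t=r.grab_frame("scene"); np.save("s6.npy",t,allow_pickle=True)
a=np.linspace(0,2*np.pi,100);o,R=tool()
def ov(f,C,im,x0,y0,w,h,s,cup=None):
    big=cv2.resize(im[y0:y0+h,x0:x0+w],None,fx=s,fy=s,interpolation=cv2.INTER_CUBIC)
    L=[(C,.05,.101,(0,0,255)),(C,.038,.101,(0,0,255))]
    if cup is not None: L+=[(cup,.0255,cup[2]-.073,(255,0,0)),(cup,.0277,cup[2]+.015,(255,0,0))]
    for c,R_,z,col in L:
        p=proj(f,np.c_[c[0]+R_*np.cos(a),c[1]+R_*np.sin(a),a*0+z]); p=((p-[x0,y0]+.5)*s).round().astype(int)
        cv2.polylines(big,[p],True,col,1)
    return big
cv2.imwrite("pics/w6o.png",ov(f,(.5663,.0495),im,160,80,240,200,3,o["tcp_pos"]))
im2=enh(t["image"][:,:,::-1])
A=[ov(t,C,im2,200,130,130,150,3.0,o["tcp_pos"]) for C in((.5663,.0495),(.5635,.0470))]
cv2.imwrite("pics/s6o.png",np.hstack(A))
```

```text
t 10.12 tcp [0.5656 0.0494 0.2222] yawx deg 5.09 tilt 0.04 
j [ 0.27  0.39 -0.58  1.81  0.24  1.02 -0.32] F [ 0.7 -0.7 -1.1] M [ 0.05 -0.05  0.  ] w 0.0522
```

View pics/w6o.png

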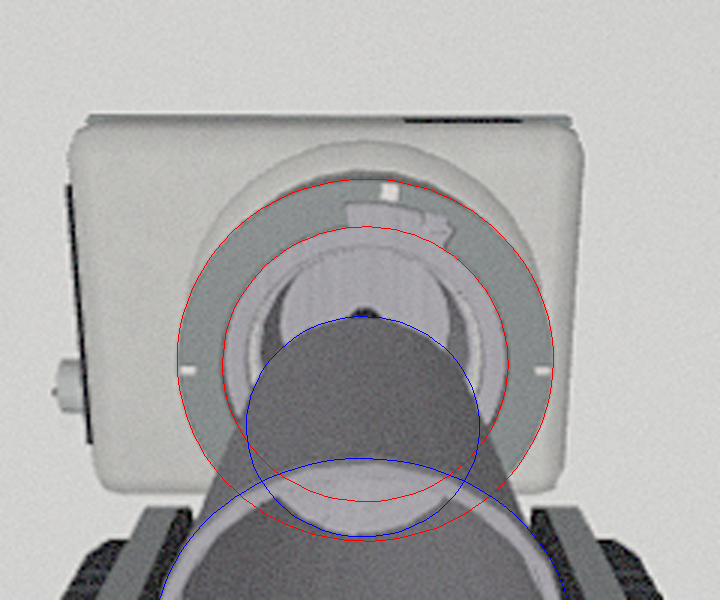

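View pics/s6o.png

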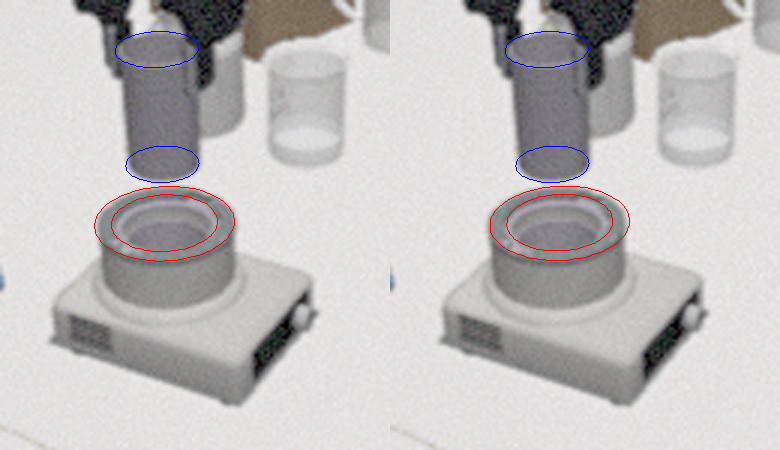

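The collar, the well and the held cup's foot all line up in the wrist view. I'll set the cup in.

Request:
{"api": "send_rows", "payload": {
  "plan": [
    [0.1,1.5,0,0,0.2],
    [0,2,0,0,0.2],
    [0,1.5,0,0,0.2],
    [0,1.5,0,0,0.2],
    [0,1.3,0,0,0.2],
    [0,1,0,0,0.2],
    [0,0.4,0,0,0.2],
    [0,0,0,0,0.2]
  ]
}}

```text
clock: 11.22
tcp_pos: [0.5671, 0.0484, 0.1303]
orientation: [-1.57, -0.069, 0.069]
contact_force: [-0.3, -1.1, -1.5]
grip_width: 0.0519
```

Run:
```python
from h import *
report()
f=r.grab_frame("wrist")
im=enh(f["image"][:,:,::-1])
cv2.imwrite("pics/w7.png",im)
t=r.grab_frame("scene");im2=enh(t["image"][:,:,::-1]);cv2.imwrite("pics/s7.png",cv2.resize(im2[130:280,190:350],None,fx=3,fy=3))
```

```text
t 11.22 tcp [0.5671 0.0484 0.1303] yawx deg 5.01 tilt 0.0 
j [ 0.22  0.5  -0.54  1.88  0.33  0.85 -0.4 ] F [-0.3 -1.1 -1.5] M [ 0.02 -0.   -0.01] w 0.0519
```

View pics/w7.png

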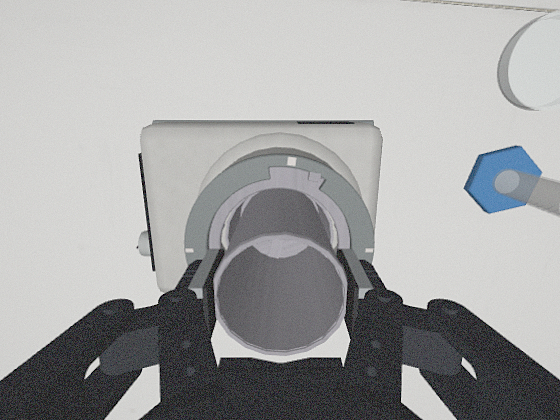

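View pics/s7.png

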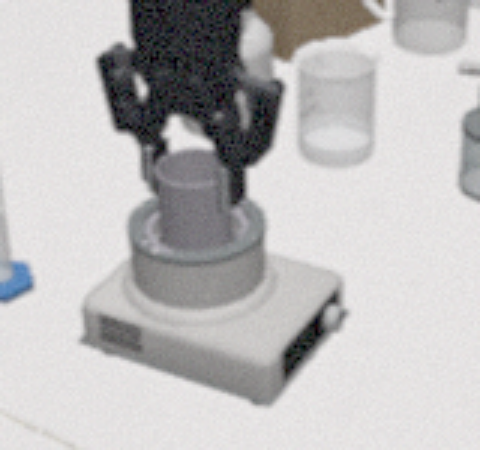

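The cup is inside the well with no contact force. I'll lower it the last 6 mm.

Request:
{"api": "send_rows", "payload": {
  "plan": [
    [-0.1,0.3,0.1,0,0.2],
    [0,0.3,0,0,0.2],
    [0,0.1,0,0,0.2],
    [0,0,0,0,0.2]
  ]
}}

```text
clock: 11.82
tcp_pos: [0.566, 0.0493, 0.1241]
orientation: [-1.57, -0.069, 0.068]
contact_force: [-3.1, -0.3, 6.8]
grip_width: 0.0518
```

Request:
{"api": "send_rows", "payload": {
  "plan": [
    [0,0,0,0,0.9],
    [0,0,0,0,1],
    [0,0,0,0,1],
    [0,0,0,0,1],
    [0,-2,0,0,1],
    [0,-4,0,0,1],
    [0,-4,0,0,1],
    [0,-4,0,0,1],
    [0,0,0,0,1]
  ]
}}

```text
clock: 12.95
tcp_pos: [0.568, 0.0502, 0.2683]
orientation: [-1.569, -0.075, 0.062]
contact_force: [-0.0, -0.6, -0.3]
grip_width: 0.0853
```

Run:
```python
from h import *
report()
f=r.grab_frame("wrist")
np.save("w8.npy",f,allow_pickle=True)
im=enh(f["image"][:,:,::-1])
C=(.5663,.0495);a=np.linspace(0,2*np.pi,100)
x0,y0,w,h,s=180,80,200,200,3
big=cv2.resize(im[y0:y0+h,x0:x0+w],None,fx=s,fy=s,interpolation=cv2.INTER_CUBIC)
for R_,z,col in[(.05,.101,(0,0,255)),(.038,.101,(0,0,255)),(.0277,.139,(255,0,0))]:
    p=proj(f,np.c_[C[0]+R_*np.cos(a),C[1]+R_*np.sin(a),a*0+z]); p=((p-[x0,y0]+.5)*s).round().astype(int)
    cv2.polylines(big,[p],True,col,1)
cv2.imwrite("pics/w8.png",big)
```

```text
t 12.95 tcp [0.568  0.0502 0.2683] yawx deg 5.01 tilt 0.46 
j [ 0.28  0.34 -0.6   1.76  0.21  1.1  -0.3 ] F [-0.  -0.6 -0.3] M [-0.03 -0.03 -0.03] w 0.0853
```

View pics/w8.png

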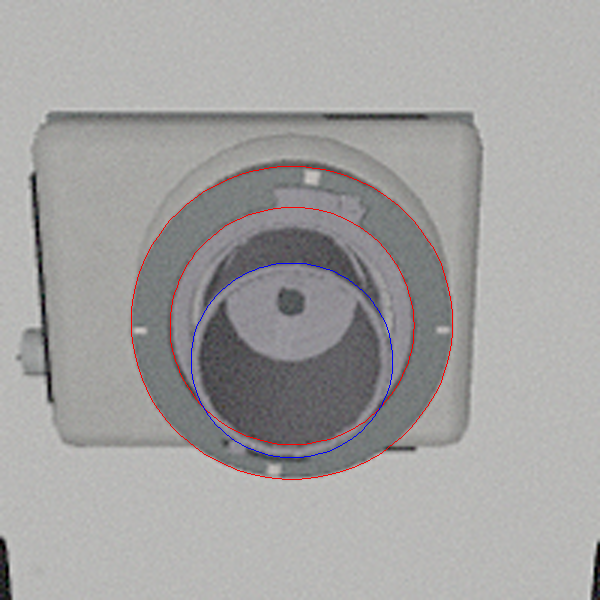

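The cup is seated upright and centred. Now the lid.

Run:
```python
from h import *
rows([.4748,-.2671,.24],67.1,11)
```

```text
[[-1.09,0.24,-2.8,-5.6,1.0],[-1.35,0.23,-2.67,-5.7,1.0],[-1.61,0.24,-2.53,-5.6,1.0],[-1.85,0.24,-2.36,-5.7,1.0],[-2.08,0.23,-2.16,-5.6,1.0],[-2.27,0.24,-1.96,-5.7,1.0],[-2.46,0.23,-1.71,-5.6,1.0],[-2.62,0.24,-1.47,-5.7,1.0],[-2.75,0.24,-1.2,-5.6,1.0],[-2.85,0.23,-0.92,-5.7,1.0],[-2.93,0.24,-0.64,-5.6,1.0]]
end [ 0.4748 -0.2671  0.24  ] 67.1
```

Request:
{"api": "send_rows", "payload": {
  "plan": [
    [-1.1,0.2,-2.8,-5.6,1],
    [-1.3,0.2,-2.7,-5.7,1],
    [-1.6,0.2,-2.5,-5.6,1],
    [-1.9,0.2,-2.4,-5.7,1],
    [-2.1,0.2,-2.2,-5.6,1],
    [-2.3,0.3,-2.0,-5.7,1],
    [-2.5,0.3,-1.7,-5.6,1],
    [-2.6,0.3,-1.5,-5.7,1],
    [-2.8,0.3,-1.2,-5.6,1],
    [-2.8,0.3,-0.9,-5.7,1],
    [-2.9,0.3,-0.6,-5.6,1],
    [0,0,0,0,1]
  ]
}}

```text
clock: 14.5
tcp_pos: [0.4716, -0.2708, 0.2341]
orientation: [-1.372, -0.905, 0.908]
contact_force: [-0.0, 0.6, -0.8]
grip_width: 0.0851
```

Run:
```python
from h import *
report()
f=r.grab_frame("wrist")
np.save("w9.npy",f,allow_pickle=True)
im=enh(f["image"][:,:,::-1])
C=np.array([.4748,-.2671]);a=np.linspace(0,2*np.pi,100);t=np.radians(-22.9)
x0,y0,w,h,s=200,110,160,150,4
big=cv2.resize(im[y0:y0+h,x0:x0+w],None,fx=s,fy=s,interpolation=cv2.INTER_CUBIC)
pts=[(np.c_[C[0]+.035*np.cos(a),C[1]+.035*np.sin(a),a*0+.063],(0,0,255))]
b=np.array([(-.027,-.0075),(.027,-.0075),(.027,.0075),(-.027,.0075)])@np.array([[np.cos(t),np.sin(t)],[-np.sin(t),np.cos(t)]])+C
pts.append((np.c_[b,np.full(4,.0915)],(255,0,0)))
for P,col in pts:
    p=proj(f,P); p=((p-[x0,y0]+.5)*s).round().astype(int); cv2.polylines(big,[p],True,col,1)
cv2.imwrite("pics/w9.png",big)
```

```text
t 14.5 tcp [ 0.4716 -0.2708  0.2341] yawx deg 66.84 tilt 0.15 
j [ 0.94  0.35 -0.66  1.85  0.25  1.03  1.35] F [-0.   0.6 -0.8] M [-0.01 -0.05  0.  ] w 0.0851
```

View pics/w9.png

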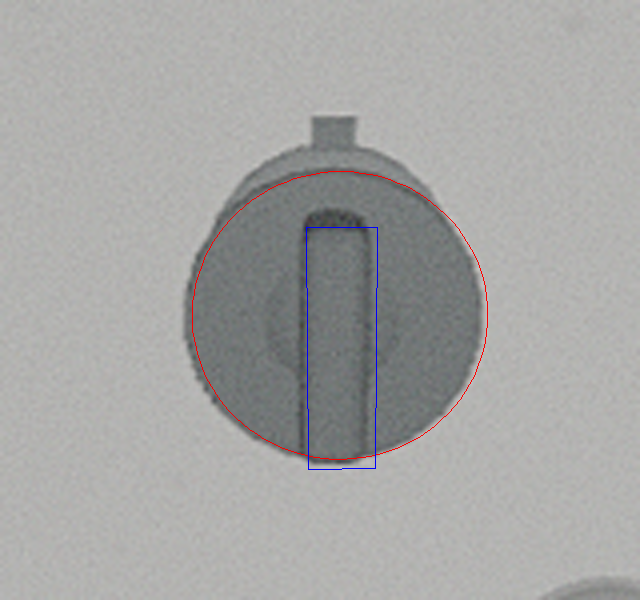

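Run:
```python
from h import *
rows([.4744,-.268,.0805],67.1,1)
```

```text
[[0.16,15.4,-0.13,-0.2,1.0]]
end [ 0.4744 -0.268   0.0805] 67.12
```

Request:
{"api": "send_rows", "payload": {
  "plan": [
    [0.2,1,-0.1,-0.2,1],
    [0,3,0,0,1],
    [0,3,0,0,1],
    [0,3,0,0,1],
    [0,3,0,0,1],
    [0,1.5,0,0,1],
    [0,0.5,0,0,1],
    [0,0,0,0,1],
    [0,0,0,0,1]
  ]
}}

```text
clock: 15.68
tcp_pos: [0.476, -0.2673, 0.0863]
orientation: [-1.373, -0.913, 0.912]
contact_force: [-0.5, 0.2, -0.0]
grip_width: 0.0856
```

Run:
```python
from h import *
report()
f=r.grab_frame("wrist")
im=enh(f["image"][:,:,::-1])
cv2.imwrite("pics/w10.png",im)
rows([.4744,-.268,.0805],67.1,1)
```

```text
t 15.68 tcp [ 0.476  -0.2673  0.0863] yawx deg 67.3 tilt 0.1 
j [ 0.85  0.54 -0.57  1.96  0.42  0.75  1.2 ] F [-0.5  0.2 -0. ] M [0.04 0.03 0.01] w 0.0856
[[-0.12,0.57,0.11,0.2,1.0]]
end [ 0.4744 -0.268   0.0805] 67.09
```

View pics/w10.png

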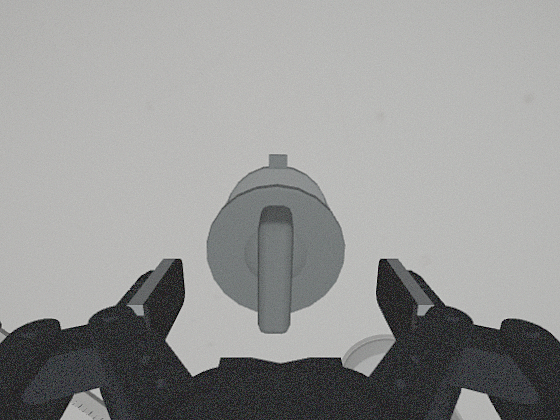

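Request:
{"api": "send_rows", "payload": {
  "plan": [
    [-0.2,0.5,0.1,0.2,1],
    [0,0,0,0,0.5],
    [0,0,0,0,0.1],
    [0,0,0,0,0],
    [0,0,0,0,0],
    [0,0,0,0,0],
    [0,0,0,0,0]
  ],
  "force": 80
}}

```text
clock: 16.6
tcp_pos: [0.4737, -0.2685, 0.0805]
orientation: [-1.372, -0.91, 0.91]
contact_force: [0.1, 0.1, 2.6]
grip_width: 0.0136
```

Run:
```python
from h import *
report()
f=r.grab_frame("wrist")
im=enh(f["image"][:,:,::-1])
cv2.imwrite("pics/w11.png",im)
```

```text
t 16.6 tcp [ 0.4737 -0.2685  0.0805] yawx deg 67.11 tilt 0.02 
j [ 0.85  0.55 -0.57  1.97  0.43  0.74  1.2 ] F [0.1 0.1 2.6] M [0.11 0.13 0.09] w 0.0136
```

View pics/w11.png

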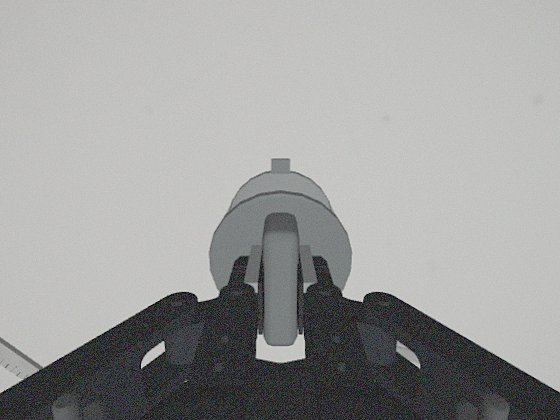

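Request:
{"api": "send_rows", "payload": {
  "plan": [
    [0,-0.5,0,0,0],
    [0,-2,0,0,0],
    [0,-3,0,0,0],
    [0,-3.5,0,0,0],
    [0,-3.5,0,0,0],
    [0,-3,0,0,0],
    [0,-1,0,0,0],
    [0,0,0,0,0]
  ]
}}

```text
clock: 17.65
tcp_pos: [0.4736, -0.2686, 0.2458]
orientation: [-1.373, -0.91, 0.91]
contact_force: [0.3, -0.7, -1.3]
grip_width: 0.0131
```

```bash
cat >> h.py <<'E'
def lidov(f,k=0.,kx=0.,x0=180,y0=130,w=200,h=230,s=2.6,mill=None,drop=.0805):
    o,R=tool(); P=o["tcp_pos"]; im=enh(f["image"][:,:,::-1])
    big=cv2.resize(im[y0:y0+h,x0:x0+w],None,fx=s,fy=s,interpolation=cv2.INTER_CUBIC)
    a=np.linspace(0,2*np.pi,100); C=P+R[:,2]*k+R[:,0]*kx; zr=P[2]-drop
    L=[(np.c_[C[0]+rr*np.cos(a),C[1]+rr*np.sin(a),a*0+zr+zz],(0,0,255)) for rr,zz in((.035,.063),(.035,0))]
    b=np.array([(-.0075,-.027),(-.0075,.027),(.0075,.027),(.0075,-.027)])
    g=np.array([(-.006,-.0425),(-.006,.0425),(.006,.0425),(.006,-.0425)])
    for q,zz in((b,.0915),(g,.005)):
        L.append((np.array([C+R[:,0]*u+R[:,2]*v for u,v in q])*[1,1,0]+[0,0,zr+zz],(255,0,0)))
    if mill is not None:
        for rr in(.05,.038): L.append((np.c_[mill[0]+rr*np.cos(a),mill[1]+rr*np.sin(a),a*0+.101],(0,160,0)))
    for Q,col in L:
        p=proj(f,Q); p=((p-[x0,y0]+.5)*s).round().astype(int); cv2.polylines(big,[p],True,col,1)
    return big
E
python3 - <<'E'
from h import *
report()
f=r.grab_frame("wrist"); np.save("w12.npy",f,allow_pickle=True)
cv2.imwrite("pics/w12.png",lidov(f))
rows([.566,.0485,.246],-2.4,12,grip=0.)
E
```

```text
t 17.65 tcp [ 0.4736 -0.2686  0.2458] yawx deg 67.1 tilt 0.07 
j [ 0.95  0.34 -0.67  1.83  0.24  1.05  1.36] F [ 0.3 -0.7 -1.3] M [0.03 0.07 0.01] w 0.0131
[[2.73,-0.01,0.31,5.8,0.0],[2.69,-0.01,0.59,5.8,0.0],[2.62,-0.01,0.86,5.8,0.0],[2.51,-0.01,1.12,5.8,0.0],[2.39,-0.01,1.36,5.8,0.0],[2.24,-0.01,1.61,5.7,0.0],[2.07,-0.01,1.81,5.8,0.0],[1.88,-0.01,2.02,5.8,0.0],[1.66,-0.01,2.19,5.8,0.0],[1.43,-0.01,2.35,5.8,0.0],[1.19,-0.01,2.48,5.8,0.0],[0.93,-0.01,2.59,5.8,0.0]]
end [0.566  0.0485 0.246 ] -2.4
```

View pics/w12.png

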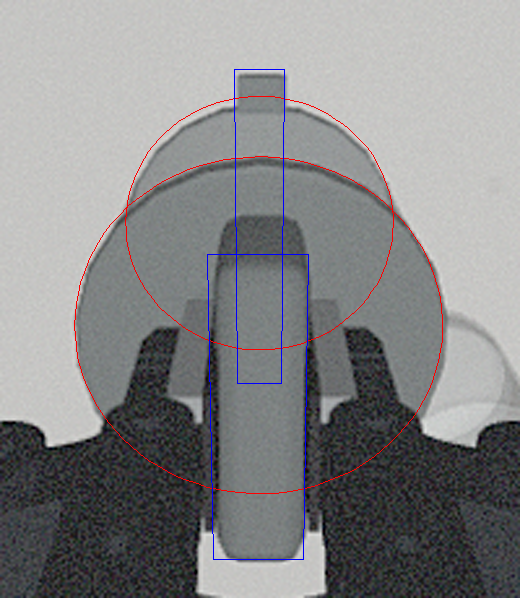

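Request:
{"api": "send_rows", "payload": {
  "plan": [
    [2.7,0,0.3,5.8,0],
    [2.7,0,0.6,5.8,0],
    [2.6,0,0.9,5.8,0],
    [2.5,0,1.1,5.8,0],
    [2.4,0,1.4,5.8,0],
    [2.2,0,1.6,5.8,0],
    [2.1,0,1.8,5.8,0],
    [1.9,0,2,5.8,0],
    [1.7,0,2.2,5.8,0],
    [1.4,0,2.3,5.8,0],
    [1.2,0,2.4,5.8,0],
    [0.9,0,2.5,5.7,0]
  ]
}}

```text
clock: 19.2
tcp_pos: [0.566, 0.0466, 0.2435]
orientation: [-1.571, 0.038, -0.033]
contact_force: [0.7, -0.2, -0.6]
grip_width: 0.0136
```

Request:
{"api": "send_rows", "payload": {
  "plan": [
    [0,0,0,0,0],
    [0,0,0,0,0]
  ]
}}

```text
clock: 19.45
tcp_pos: [0.5659, 0.0452, 0.244]
orientation: [-1.571, 0.034, -0.03]
contact_force: [-0.4, -0.3, -0.5]
grip_width: 0.0135
```

Run:
```python
from h import *
report()
f=r.grab_frame("wrist"); np.save("w13.npy",f,allow_pickle=True)
cv2.imwrite("pics/w13.png",lidov(f,k=-.001,mill=(.5663,.0495),y0=80,h=230,x0=170,w=220))
rows([.566,.0505,.246],-2.4,1,grip=0.)
t=r.grab_frame("scene");im2=enh(t["image"][:,:,::-1]);cv2.imwrite("pics/s13.png",cv2.resize(im2[110:280,180:350],None,fx=3,fy=3))
```

```text
t 19.45 tcp [0.5659 0.0452 0.244 ] yawx deg -2.35 tilt 0.14 
j [ 0.26  0.36 -0.57  1.79  0.22  1.06 -0.42] F [-0.4 -0.3 -0.5] M [-0.01 -0.03 -0.02] w 0.0135
[[-0.04,-0.17,0.58,-0.0,0.0]]
end [0.566  0.0505 0.246 ] -2.42
```

View pics/w13.png

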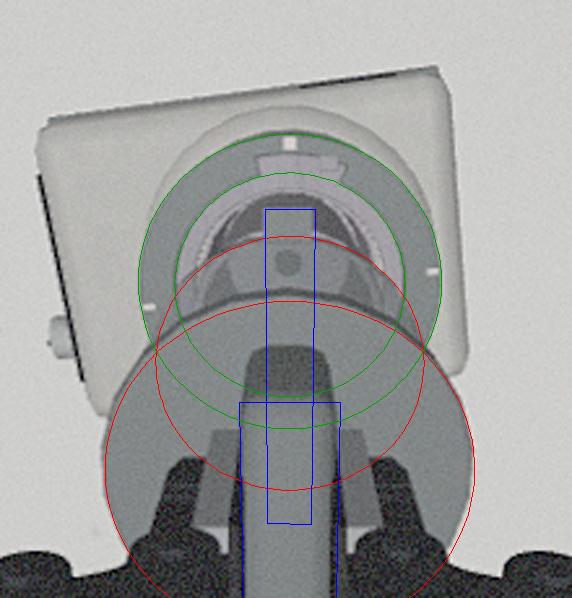

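View pics/s13.png

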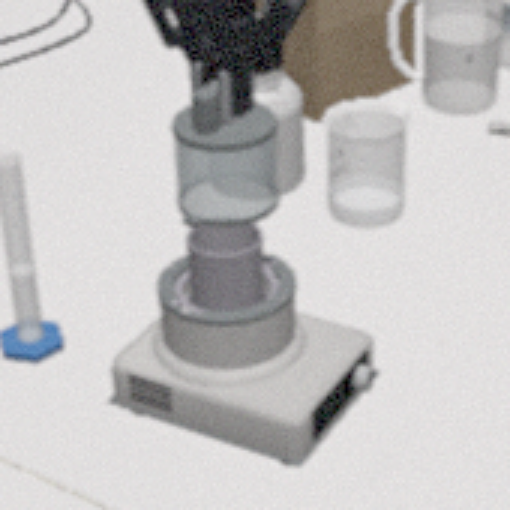

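Run:
```python
from h import *
P=[];T=[]
for i in range(6):
    o,R=tool(); f=r.grab_frame("wrist"); P.append(np.r_[o["tcp_pos"],np.degrees(np.arctan2(R[1,0],R[0,0]))]); T.append(R.T@(f["cam_to_world"][:3,3]-o["tcp_pos"]))
print(np.round(P,4)); print(np.round(T,4)); print(np.mean(P,0))
cv2.imwrite("pics/w14.png",lidov(f,k=-.001,mill=(.5663,.0495),y0=80,h=230,x0=170,w=220))
rows([.566,.0505,.246],-2.4,1,p0=np.mean(P,0)[:3],yaw0=np.mean(P,0)[3],grip=0.)
```

```text
[[ 0.5662  0.0446  0.2446 -2.4508]
 [ 0.5663  0.0447  0.2448 -2.4637]
 [ 0.5664  0.0448  0.245  -2.4663]
 [ 0.5665  0.045   0.2451 -2.4604]
 [ 0.5666  0.0452  0.2452 -2.4464]
 [ 0.5666  0.0454  0.2453 -2.4419]]
[[-0.0002 -0.1289  0.0722]
 [-0.0002 -0.1289  0.0722]
 [-0.0002 -0.1289  0.0722]
 [-0.0002 -0.1289  0.0722]
 [-0.0002 -0.1289  0.0722]
 [-0.0002 -0.1289  0.0722]]
[ 0.56644514  0.04494139  0.24500069 -2.45493424]
[[-0.07,-0.1,0.55,-0.1,0.0]]
end [0.566  0.0505 0.246 ] -2.35
```

View pics/w14.png

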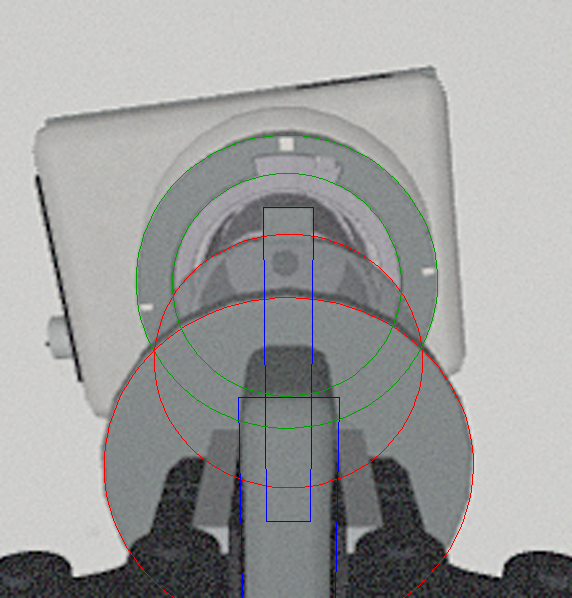

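Run:
```python
from h import *
f=r.grab_frame("wrist")
np.save("w15.npy",f,allow_pickle=True)
im=enh(f["image"][:,:,::-1]); report()
cv2.imwrite("pics/w15.png",cv2.resize(im[120:220,210:350],None,fx=5,fy=5,interpolation=cv2.INTER_CUBIC))
```

```text
t 19.9 tcp [0.5666 0.0457 0.2454] yawx deg -2.42 tilt 0.01 
j [ 0.26  0.36 -0.57  1.78  0.22  1.06 -0.43] F [ 0.2 -0.1 -1.2] M [0.03 0.03 0.02] w 0.0135
```

View pics/w15.png

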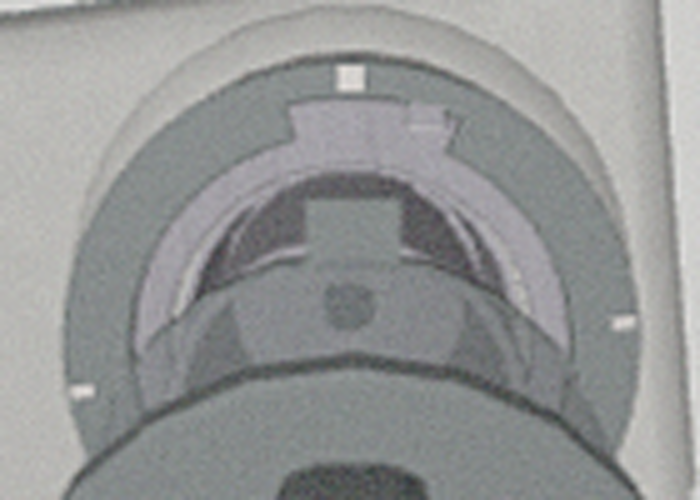

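Run:
```python
from h import *
f=np.load("w15.npy",allow_pickle=True).item()
c=lambda u,v:(210+u/5-.5,120+v/5-.5)
lug=bp(f,[c(306,198),c(402,200),c(354,199)],.1699);print("lug",lug.round(4),np.linalg.norm(lug[1]-lug[0]))
m=bp(f,[c(351,78),c(82,390),c(624,323)],.101);print("mark",m.round(4),"ctr",((m[1]+m[2])/2).round(4))
d=m[2]-m[1];print("mill yaw",np.degrees(np.arctan2(d[1],d[0])),np.linalg.norm(d))
C=(m[1]+m[2])/2; e=m[0]-C; print("window dir",np.degrees(np.arctan2(e[1],e[0])),np.linalg.norm(e[:2]))
P=np.array([.5666,.0457])
for t in(-2.4,):
    t=np.radians(t+90);z=np.array([np.cos(t),np.sin(t)]);print("lid ctr",lug[2][:2]-.0425*z,"vs tcp",P)
```

```text
lug [[0.5624 0.0873 0.1699]
 [0.5744 0.0866 0.1699]
 [0.5684 0.087  0.1699]] 0.01206712032845421
mark [[0.5684 0.0965 0.101 ]
 [0.5194 0.0454 0.101 ]
 [0.6134 0.0533 0.101 ]] ctr [0.5664 0.0493 0.101 ]
mill yaw 4.824776983641033 0.09436463940384714
window dir 87.63529570397425 0.04722070506401622
lid ctr [0.56661131 0.04450447] vs tcp [0.5666 0.0457]
```

Request:
{"api": "send_rows", "payload": {
  "plan": [
    [0,0,0.5,0,0],
    [0,0.5,0,0,0],
    [0,1,0,0,0],
    [0,1.5,0,0,0],
    [0,1.5,0,0,0],
    [0,1,0,0,0],
    [0,0.3,0,0,0],
    [0,0,0,0,0],
    [0,0,0,0,0]
  ]
}}

```text
clock: 21.02
tcp_pos: [0.5672, 0.0511, 0.1878]
orientation: [-1.57, 0.032, -0.034]
contact_force: [0.7, 0.4, -1.1]
grip_width: 0.0135
```

Run:
```python
from h import *
f=r.grab_frame("wrist")
np.save("w16.npy",f,allow_pickle=True)
im=enh(f["image"][:,:,::-1]); report()
cv2.imwrite("pics/w16.png",cv2.resize(im[120:220,210:350],None,fx=5,fy=5,interpolation=cv2.INTER_CUBIC))
```

```text
t 21.07 tcp [0.5672 0.0511 0.1878] yawx deg -2.4 tilt 0.06 
j [ 0.23  0.42 -0.55  1.84  0.27  0.95 -0.48] F [-0.1 -0.2 -0.7] M [-0.01 -0.02 -0.02] w 0.0135
```

View pics/w16.png

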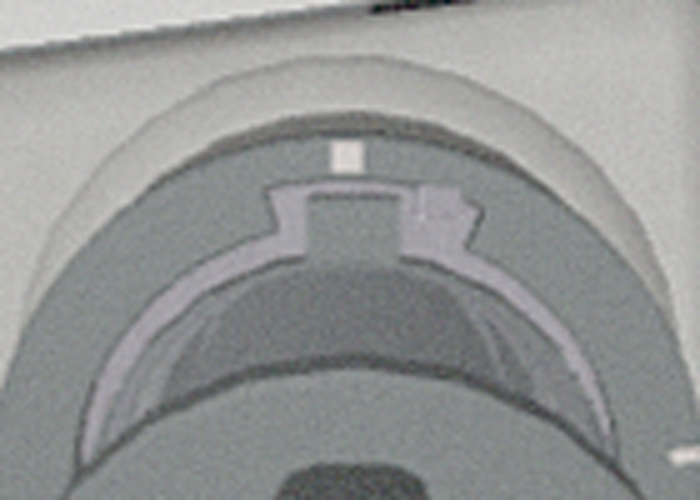

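Lug sits about 1 mm right of the window's middle, so I'll shift left 1 mm while lowering.

Request:
{"api": "send_rows", "payload": {
  "plan": [
    [-0.1,0.3,0,0,0],
    [0,0.3,0,0,0],
    [0,0.3,0,0,0],
    [0,0.2,0,0,0],
    [0,0,0,0,0]
  ]
}}

```text
clock: 21.7
tcp_pos: [0.5659, 0.051, 0.1765]
orientation: [-1.571, 0.033, -0.033]
contact_force: [-1.1, 0.2, 1.9]
grip_width: 0.0132
```

Run:
```python
from h import *
f=r.grab_frame("wrist")
im=enh(f["image"][:,:,::-1]); report()
cv2.imwrite("pics/w17.png",cv2.resize(im[120:220,210:350],None,fx=5,fy=5,interpolation=cv2.INTER_CUBIC))
```

```text
t 21.75 tcp [0.5659 0.051  0.1765] yawx deg -2.4 tilt 0.01 
j [ 0.23  0.43 -0.55  1.85  0.28  0.93 -0.48] F [-1.  -0.6  0.6] M [-0.11  0.16 -0.  ] w 0.0137
```

View pics/w17.png

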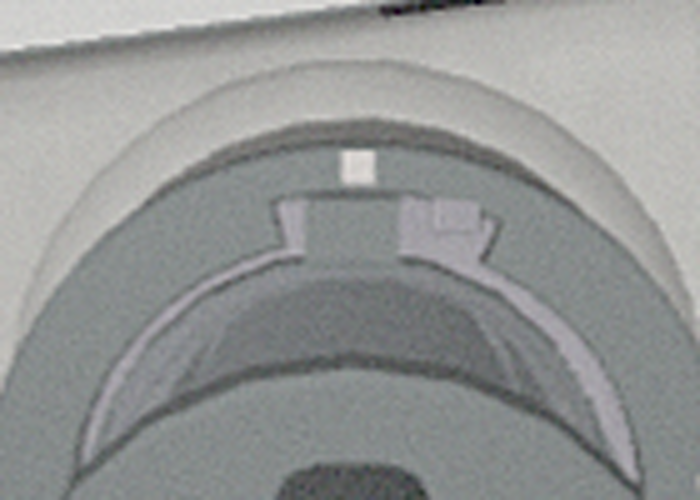

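Request:
{"api": "send_rows", "payload": {
  "plan": [
    [0.05,0.2,-0.1,0,0],
    [0,0.3,0,0,0],
    [0,0.3,0,0,0],
    [0,0.1,0,0,0],
    [0,0,0,0,0]
  ]
}}

```text
clock: 22.38
tcp_pos: [0.5667, 0.0505, 0.1682]
orientation: [-1.57, 0.032, -0.033]
contact_force: [-3.7, 0.8, 10.9]
grip_width: 0.0136
```

Run:
```python
from h import *
f=r.grab_frame("wrist")
im=enh(f["image"][:,:,::-1]); report()
cv2.imwrite("pics/w18.png",cv2.resize(im[120:220,210:350],None,fx=5,fy=5,interpolation=cv2.INTER_CUBIC))
```

```text
t 22.43 tcp [0.5667 0.0505 0.1683] yawx deg -2.38 tilt 0.06 
j [ 0.23  0.44 -0.54  1.86  0.28  0.91 -0.49] F [-4.   0.8 11.4] M [ 0.26  1.09 -0.04] w 0.0136
```

View pics/w18.png

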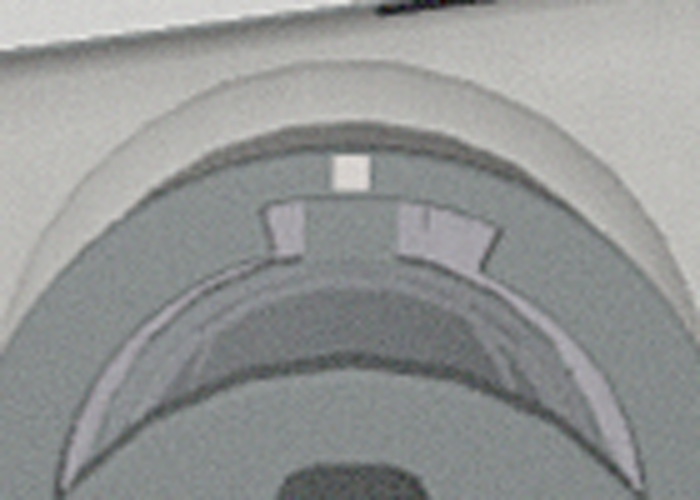

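Pressed 8 mm, with both lugs in the windows. I'll start the clockwise twist and check halfway.

Request:
{"api": "send_rows", "payload": {
  "plan": [
    [-0.05,0,-0.05,4,0],
    [0,0,0,7,0],
    [0,0,0,8,0],
    [0,0,0,8,0],
    [0,0,0,8,0],
    [0,0,0,5,0],
    [0,0,0,0,0]
  ],
  "force": 110
}}

```text
clock: 23.3
tcp_pos: [0.5673, 0.0501, 0.1684]
orientation: [-1.49, 0.576, -0.581]
contact_force: [-0.5, 1.5, 8.3]
grip_width: 0.0128
```

Run:
```python
from h import *
f=r.grab_frame("wrist")
im=enh(f["image"][:,:,::-1]); report()
cv2.imwrite("pics/w19.png",cv2.resize(im[100:300,160:400],None,fx=3,fy=3,interpolation=cv2.INTER_CUBIC))
```

```text
t 23.35 tcp [0.5673 0.0501 0.1684] yawx deg -42.36 tilt 0.21 
j [ 0.11  0.42 -0.39  1.87  0.2   0.89 -1.11] F [-0.4  0.8  8.2] M [0.25 0.13 0.14] w 0.0131
```

View pics/w19.png

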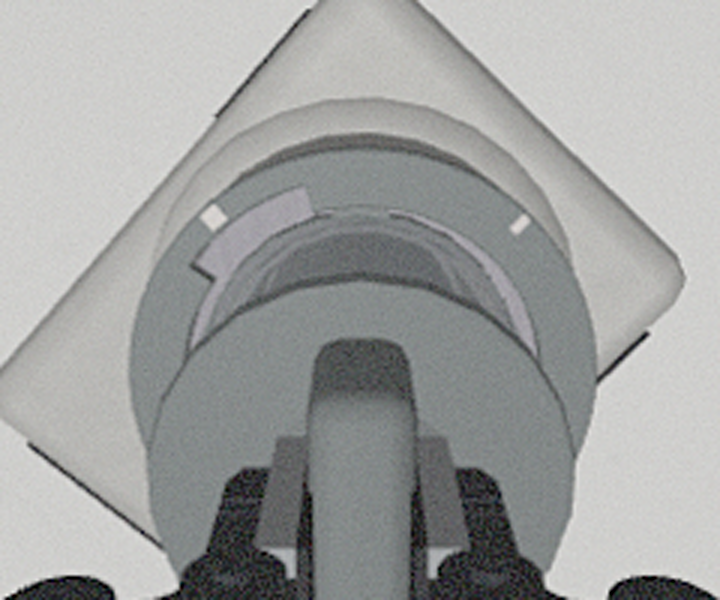

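Request:
{"api": "send_rows", "payload": {
  "plan": [
    [0,0,-0.08,5,0],
    [0,0,0,8,0],
    [0,0,0,8,0],
    [0,0,0,8,0],
    [0,0,0,7,0],
    [0,0,0,4,0],
    [0,0,0,2,0],
    [0,0,0,0,0]
  ]
}}

```text
clock: 24.35
tcp_pos: [0.5674, 0.0487, 0.1685]
orientation: [-1.251, 1.133, -1.139]
contact_force: [0.5, -0.6, 6.6]
grip_width: 0.0129
```

Run:
```python
from h import *
f=r.grab_frame("wrist")
im=enh(f["image"][:,:,::-1]); report()
cv2.imwrite("pics/w20.png",cv2.resize(im[100:300,160:400],None,fx=3,fy=3,interpolation=cv2.INTER_CUBIC))
```

```text
t 24.4 tcp [0.5674 0.0487 0.1685] yawx deg -84.37 tilt 0.28 
j [-0.01  0.4  -0.23  1.88  0.12  0.87 -1.77] F [1.2 0.9 7.2] M [-0.1  -0.34  0.21] w 0.0132
```

View pics/w20.png

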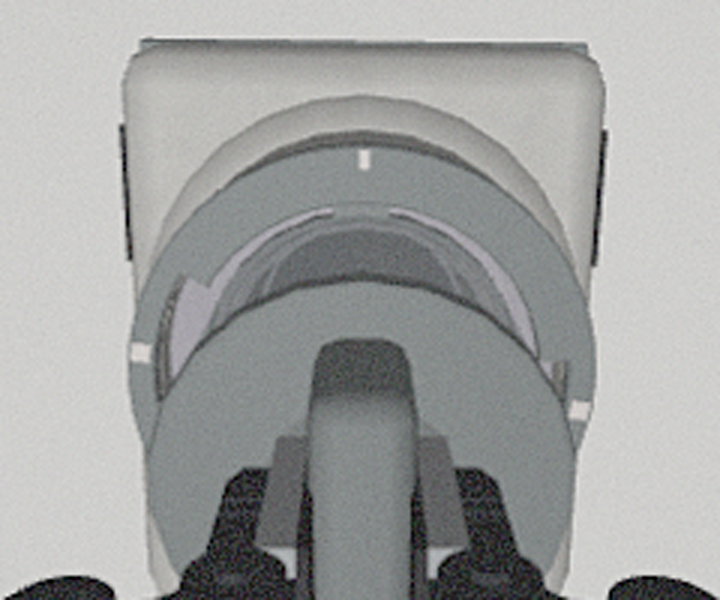

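Request:
{"api": "send_rows", "payload": {
  "plan": [
    [0,0.1,0,2,0],
    [0,0.1,0,1,0],
    [0,0,0,0,0],
    [0,0,0,0,0]
  ]
}}

```text
clock: 24.9
tcp_pos: [0.568, 0.0489, 0.1682]
orientation: [-1.228, 1.168, -1.177]
contact_force: [-2.2, -1.6, 17.8]
grip_width: 0.0129
```

Run:
```python
from h import *
f=r.grab_frame("wrist");report()
```

```text
t 24.95 tcp [0.568  0.0488 0.1682] yawx deg -87.23 tilt 0.38 
j [-0.02  0.4  -0.22  1.88  0.11  0.87 -1.82] F [-2.9 -1.4 18.6] M [-0.36  0.56  1.02] w 0.013
```

Request:
{"api": "send_rows", "payload": {
  "plan": [
    [0,0,-0.08,0,0],
    [0,0,0,0,0],
    [0,0,0,0,0],
    [0,0,0,0,0]
  ]
}}

```text
clock: 25.45
tcp_pos: [0.5676, 0.0488, 0.1683]
orientation: [-1.227, 1.168, -1.178]
contact_force: [-0.5, -0.6, 18.3]
grip_width: 0.013
```

Run:
```python
from h import *
f=r.grab_frame("wrist");report()
im=enh(f["image"][:,:,::-1])
t=r.grab_frame("scene");im2=enh(t["image"][:,:,::-1])
for i in range(3): r.grab_frame("top"); report()
cv2.imwrite("pics/w21.png",np.hstack([cv2.resize(im[100:300,190:370],(450,500),interpolation=cv2.INTER_CUBIC),cv2.resize(im2[130:280,220:325],(350,500),interpolation=cv2.INTER_CUBIC)]))
```

```text
t 25.5 tcp [0.5676 0.0488 0.1683] yawx deg -87.24 tilt 0.43 
j [-0.02  0.4  -0.22  1.88  0.11  0.87 -1.82] F [-0.2 -2.2 17.7] M [-0.43  0.28  1.  ] w 0.0129
t 25.6 tcp [0.5676 0.0488 0.1683] yawx deg -87.23 tilt 0.43 
j [-0.02  0.4  -0.22  1.88  0.11  0.87 -1.82] F [-0.7 -0.3 17.6] M [-0.4   0.2   1.03] w 0.013
t 25.65 tcp [0.5676 0.0488 0.1683] yawx deg -87.24 tilt 0.43 
j [-0.02  0.4  -0.22  1.88  0.11  0.87 -1.82] F [-0.1 -1.5 17.6] M [-0.37  0.31  1.  ] w 0.0125
t 25.7 tcp [0.5676 0.0488 0.1682] yawx deg -87.23 tilt 0.43 
j [-0.02  0.4  -0.22  1.88  0.11  0.87 -1.82] F [-0.3 -1.7 17. ] M [-0.43  0.3   1.02] w 0.0129
```

View pics/w21.png

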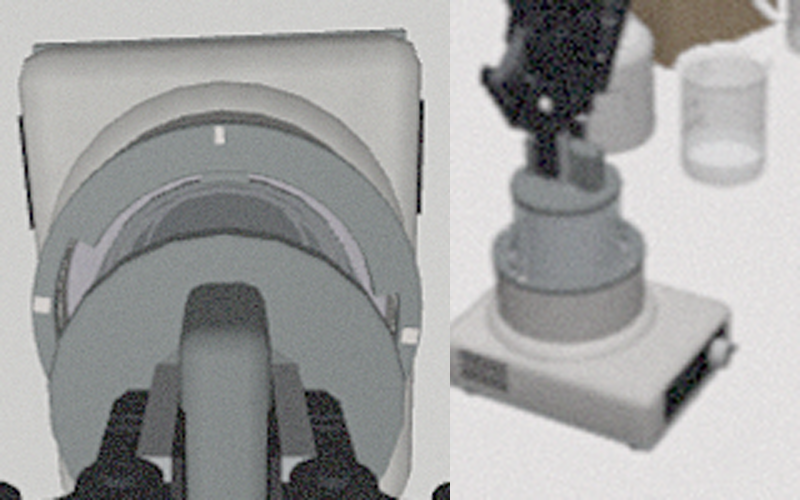

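Forces are steady: 17–18 N down and 1.0 N m against the stop, and the pose isn't moving. Handing in.

Run:
```python
from h import *
print(r.hand_in()); report()
```

```text
the job is handed in; nothing more can be done
None
the job is handed in; nothing more can be done
```

The grinding cup is seated in the mill's well and released. The lid is on it, pressed down, turned clockwise to the stop and still held there. I handed the job in at about 26 s of the 62 s allowed. No verdict was reported.

**Cup:** it came to rest at the height expected for the well floor. After I let go, the wrist picture showed it upright and centred in the collar.

**Lid:** both lugs went into the windows and I pressed it down about 8 mm, the full travel, before turning it 85°.

**Last checks:** readings over the last quarter second before hand-in were steady:

| Reading | Value | For comparison |
|---|---|---|
| Downward push | 17–18 N | spring takes 7 N when fully down |
| Twist | 1.0 N m | return spring takes 0.23 N m at the stop |
| Grip force | 110 N set | limit 120 N |

**Disagreements:**
- **Turn angle:** the last tool angle put the bar about 2° past the mill's x axis. The moment had jumped from 0.2 to 1.0 N m over the last 3°, so I took this as give in the grip and arm against the stop.
- **Mill position:** the top camera placed the mill 4–5 mm from where the wrist camera did. I used the wrist camera's position, and the cup and lid both fitted there.

I kept clear of the glassware and bottles, and the forces and pictures showed no sign of contact with them. I did not inspect each one at the end.

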